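Pull the glue cabinet's sash shut with the hook pole

TASK

The glue pots are standing open in the extraction cabinet: take the hook pole from its rest, hook it into the high eye of the sloping sash and pull the sash steadily down by it until it snaps home behind its roller catches and stays down by itself, without wrenching the eye or letting the sash slam. Then unhook the pole and lay it back in its two forks as it was. Let only the pole touch the cabinet, and leave the spool, oil bottle and awls where they stand.

Things in the scene. Friction and masses are not known exactly. Their poses are not given: they have to be found in the camera images.
- cabinet: White sheet-metal extraction cabinet, 310 deep x 260 wide x 319 mm high, fixed on the bench; place and yaw vary. Origin: centre of its underside; x from front to back, z up. Its base is 120 mm high; from the base's upper front edge (x = -155, z = 120 mm) the front slopes back and up at 40 degrees for 310 mm. Spigot on the roof, 43 mm high; adjustable keeper bar with two roller catches low on it.
- sash (a joint): Sash slid up its 40-degree slope, m; 0.105 fully up. Home (rubber bumpers) is between 0 and 0.045, wherever the keeper is clamped: feel it. Friction 1.2 N; a spring pulls it up by 1 N (top) to 3 N (bottom): let go unlatched below 0.08 it rises. 16 mm before home two roller catches resist (about 14 N pull in all); 4 mm before home they draw it home and hold it. The eye bears at most 25 N.
- eye (a point): Centre of the steel ring standing on the middle of the sash's upper rail: inner diameter 46 mm, wire 7 mm, 26 mm stem below it. Axes: x = the hole's axis, up the slope (40 degrees up, to the cabinet's back); y across; z square out of the sash (50 degrees up, to the front). Centre 53 mm above the sash's face along z; free space behind the ring down to 45 mm below its centre.
- eye_bar (a point): Middle of the eye's lowest piece of wire, 26.5 mm below the eye's centre along the eye's z, where the hook bears. Same axes as eye.
- pole: Loose hook pole, 0.18 kg, 390 mm long. Origin: on its axis where it is to be gripped. x to the hook end; z up as it lies in the rest. Wooden handle x = -80 to 100 mm, 24 mm wide (y), 26 mm high, flat sides; brass ferrule; steel rod 9 mm thick on the axis to x = 290 mm, there bent at a right angle to -z (down in the rest): beak's outer face at x = 306 mm, its tip 26 mm below the axis.
- crook (a point): Point inside the pole's hook where a ring's wire lies when hooked, 288 mm ahead of and 8 mm below (pole's -z) the pole's origin. Axes as the pole's.
- rest: Wooden pole rest fixed on the bench, place and yaw vary: a plank 300 x 64 x 12 mm with two upright flared forks, 60 mm behind and 170 mm ahead of the grip place (fork tops up to 84 mm above the bench). Origin: on the bench straight below the grip place of the pole when it lies in the rest; x along the pole to its hook end, z up.
- rest_grip (a point): Where the origin of pole is when the pole lies in its rest: 55 mm above the bench. Axes as the rest's.
- spool: White thread spool, 42 mm wide and 56 mm high, loose on the bench between the pole and the cabinet. Origin: centre of its underside.
- oiler: Blue oil bottle with a long neck, 68 mm wide, 110 mm high, loose on the bench to the right of the cabinet. Origin: centre of its underside.
- awls: Small white block with four wooden-handled awls, 54 x 94 x 120 mm high, loose at the left of the cabinet. Origin: centre of its underside.

How it is judged:
By the outcome, as a careful person would: the job done as asked, in the order asked, and still so for the second after the job is handed in, with the robot touching nothing.
It also fails if it takes over 67 s, if anything falls off the work surface, if the arm or the gripper's body presses on something with over 40 N, if the wrist force passes 120 N, or if a joint passes its speed limit or range.

ROBOT

A 7-joint arm with a two-finger parallel gripper is mounted at the origin on a cart in front of the work surface, level with it; the furniture and walls round the work are solid. World frame = base frame: x ahead of the robot, y to its left, z up, the work surface at z = 0. Lengths are in m, angles in rad, forces in N, time in s.
With the tool pointing down it reaches from about 0.4 to 0.925 m from the base axis. Payload 4.1 kg.
Tool frame: the origin (TCP) lies between the finger pads; the fingertips stand 8 mm ahead of it and the grasp point (between the pads) lies 11 mm behind it; z points along the fingers, y is the line along which they close (so a half turn about z gives the same grasp; the last joint's range is limited). The gripper opens to 85 mm and grips with 20 to 120 N. Pads are 22 mm wide; open, the fingers measure 114 mm over their backs; the gripper's body (76 mm by 85 mm) begins 54 mm behind the grasp point. The pads swing forward as they close: fully open they stand 13 mm farther back than shut.
Start: joints at [1.232, 0.398, 0.045, 1.537, -0.019, 1.207, -0.051], TCP at [0.154, -0.631, 0.207] pointing down, gripper open.
Joint ranges: [-2.82, 2.82], [-0.49, 2.23], [-1.37, 1.46], [0, 2.46], [-1.36, 4.5], [0.23, 2], [-2.94, 2.94]. Speed limits (rad/s): [2.57, 2.57, 3.14, 3.14, 3.14, 3.14, 3.14].

INTERFACE

Orientations are given as a unit quaternion [x, y, z, w].
In Python, from plant import get_obs, snapshot, camera_params, job_done gives the robot as it stands.
- The arm moves only by the shell command python3 -m pendant 'ROWS' [OPENING] [FORCE]. ROWS is JSON, a list of rows, each a list of 6 numbers: the shift along the tool's x, y, z in mm, then the turn, a rotation vector about the tool's x, y, z in rad. A call has 1 to 5 rows; each row is the pose to reach, as a shift and turn from the pose commanded when the call began, along the tool's axes at that moment; what a row does not reach only later rows make up. A row lasts 1/12 s, in which the tool goes at most 41.7 mm and 7.16 degrees, less where a joint would pass 70% of its speed; a pose out of reach is approached as far as the arm can. A call with a gripper value outside its range is refused whole. OPENING is the finger opening in mm, from 0 to 85.4, set as the call begins (- or left out, the last holds). The fingers move at their own pace and stop on an object; FORCE is the grip in N (left out, the last holds). Time passes only in rows, so rows that repeat a pose let the fingers close. It gives the time, the measured TCP pose, the force, the opening and the grip force at its end, in the units of the state.
- get_obs(): the state, without advancing time (a new reading comes with each control period).
- snapshot(name): name is "side" or "top"; returns the picture (400x640x3 uint8, blue, green, red); there is no depth.
- camera_params(name): a dict with "fx", "fy", "cx", "cy" (pixels), "eye" and "rotation" of the camera in the world. Camera axes: x right, y up, looking along -z (the intrinsics and any distortion apply to the point x, -y, -z); pixel columns grow to the right and rows downward; lengths in m; the calibration is good to about 2 mm. A picture is of the moment at which its call begins. camera_params takes no time and is no camera call.
- job_done(): hands the job in; it is judged then, once.
The state is a dict: "clock": time; "joint_pos": joint angles; "joint_vel": joint speeds; "tau": joint torques, N m; "tool_pos": TCP position; "tcp_rot": TCP orientation; "contact_force": force on the tool from outside, world axes, zero at the start; "moment": the same for the moment, N m; "width": finger opening in m; "finger_force": force on a finger pad.
Only numpy, scipy, OpenCV 4.12 (cv2) and the standard library are available. Lean on these libraries where they do the work, as an engineer would, in place of code of your own. Each camera call takes 0.05 s, during which the arm holds its last target. There are 200 camera calls.

## Working session

There is one attempt and no reset: what is moved stays moved. The work goes in short steps, Python scripts to look and compute and a shell command to move; the robot and the scene stay as the last step left them, time stands still between calls to the robot, and variables do not carry over. Pictures are saved under pics/ and viewed, at most 10 in all, crops included, and the job is handed in when it is done.

```bash
ls; mkdir -p pics
python3 - <<'E'
from plant import *
import cv2
for n in("side","top"):
    im=snapshot(n); cv2.imwrite(f"pics/{n}0.png",im); p=camera_params(n); print(n,p)
o=get_obs(); print(o["clock"],o["tool_pos"],o["tcp_rot"],o["width"])
E
```

```text
pics
side {'fx': 485.98784495072294, 'fy': 485.98784495072294, 'cx': 315.2529780427937, 'cy': 207.65338742154947, 'eye': array([0.50111676, 1.18244626, 0.98989801]), 'rotation': array([-0.02679159,  0.46468613,  0.88448148, -0.03227254])}
top {'fx': 482.35501256784056, 'fy': 482.35501256784056, 'cx': 315.0231946017205, 'cy': 200.0655393077401, 'eye': array([0.45320797, 0.00413344, 1.7254187 ]), 'rotation': array([-0.0302761 ,  0.04198714,  0.70820735, -0.70410425])}
0.1 [ 0.15424947 -0.6308106   0.20595238] [ 9.92813456e-01  1.19668939e-01 -1.73884228e-04 -8.69452923e-04] 0.08508343255788979
```

View pics/side0.png

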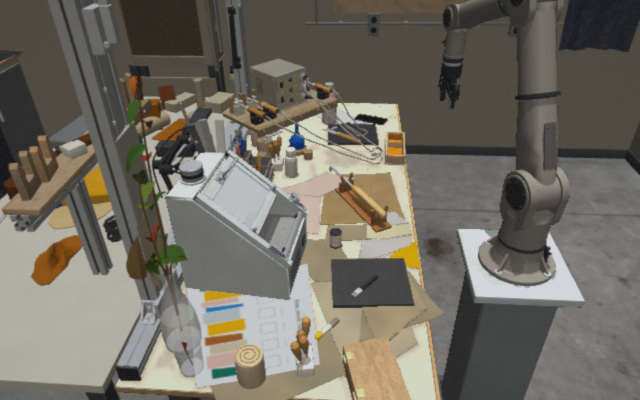

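View pics/top0.png

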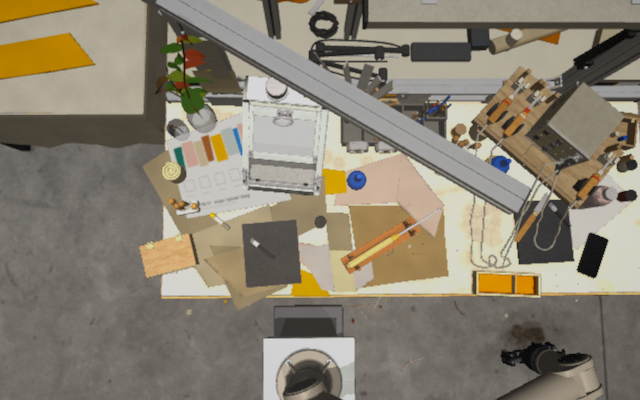

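The side view shows the cabinet at about (240,220), the pole at (360,195) and the spool at (336,238). The top view shows the cabinet at (285,135), the pole from (345,265) to (438,210), the spool at (320,222), the oiler at (357,180) and the awls at (183,205). I'll enlarge both.

Run:
```python
import cv2
a=cv2.imread("pics/top0.png");cv2.imwrite("pics/t1.png",cv2.resize(a[70:280,230:450],(792,756)[:2],interpolation=2)[:600]) if 0 else None
def crop(n,x0,y0,w,h,s,o):
    c=cv2.resize(cv2.imread(n)[y0:y0+h,x0:x0+w],None,fx=s,fy=s,interpolation=cv2.INTER_CUBIC)
    for i in range(0,w,20): cv2.putText(c,str(x0+i),(i*s,8),0,.3,(0,0,255)); cv2.line(c,(i*s,10),(i*s,14),(0,0,255))
    for i in range(0,h,20): cv2.putText(c,str(y0+i),(0,i*s+3),0,.3,(0,0,255)); 
    cv2.imwrite(o,c)
crop("pics/top0.png",236,70,210,144+56,3,"pics/t1.png")
crop("pics/side0.png",165,145,240,150,3,"pics/s1.png")
```

```text
(no output)
```

View pics/t1.png

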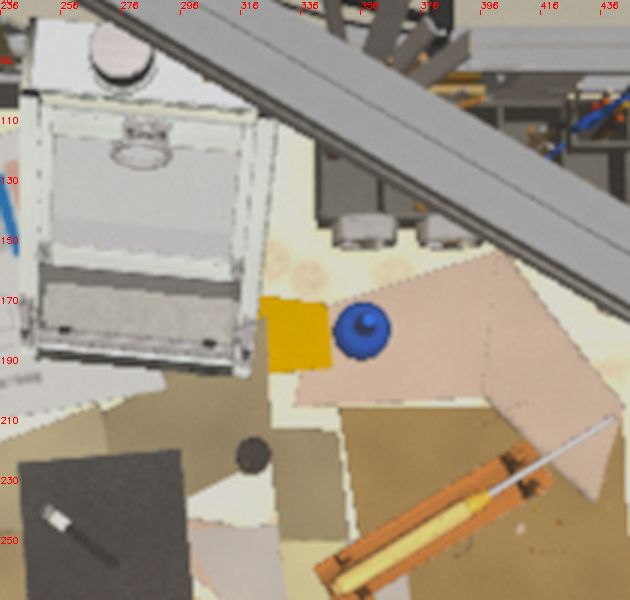

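View pics/s1.png

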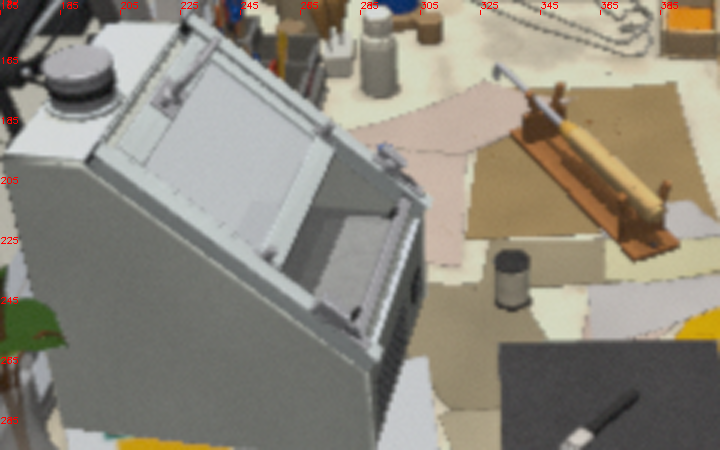

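The crops show the ring at about (283,122) in the top view and about (230,167), edge-on, in the side view. The pole's hook end is at (441,209) top and (331,168) side, and its butt is at (350,266) top and (383,216) side. Next I'll fit the poses.

```bash
cat > h.py <<'E'
import numpy as np
from scipy.spatial.transform import Rotation as R
from scipy.optimize import least_squares
from plant import camera_params
P={n:camera_params(n) for n in("side","top")}
def proj(n,X):
    p=P[n]; q=R.from_quat(p["rotation"]).inv().apply(np.atleast_2d(X)-p["eye"])
    return np.c_[p["cx"]+p["fx"]*q[:,0]/-q[:,2], p["cy"]+p["fy"]*-q[:,1]/-q[:,2]]
def tri(obs):
    f=lambda X:np.concatenate([proj(n,X)[0]-uv for n,uv in obs])
    r=least_squares(f,[.6,0,.1]); return r.x,r.fun
def onz(n,uv,z):
    r=least_squares(lambda X:proj(n,[X[0],X[1],z])[0]-uv,[.6,0]); return r.x
def fit(pts,x0):
    def W(v,l): return R.from_euler('z',v[2]).apply(l)+[v[0],v[1],0]
    f=lambda v:np.concatenate([proj(n,W(v,np.array(l)/1000))[0]-uv for n,uv,l in pts])
    r=least_squares(f,x0,loss="soft_l1"); return r.x,r.fun.reshape(-1,2)
E
cat > a.py <<'E'
from h import *
np.set_printoptions(precision=4,suppress=True)
t,s="top","side"
cab=[(s,(196.7,198.3),(82.5,130,319)),(s,(166.7,196.7),(155,130,319)),(s,(290,266.7),(-155,130,120)),
(t,(247.7,189),(-155,130,120)),(t,(319.3,195),(-155,-130,120)),(t,(247.7,76),(155,130,319))]
print(fit(cab,[.75,.08,0]))
z=55
pole=[(t,(350,265.7),(-84,0,55)),(t,(441,209.3),(306,0,55)),(t,(393.3,238.3),(100,0,55)),
(s,(330.7,168.3),(306,0,55)),(s,(383.3,215.7),(-84,0,55)),(s,(353.3,188.3),(100,0,60))]
print(fit(pole,[.4,-.2,-1]))
print("eye",tri([(t,(283,121.5)),(s,(230.5,166.5))]))
print("spigot",tri([(t,(276,86.7)),(s,(191,164))]))
print("spool",onz(t,(320,222),.056), onz(s,(336,231),.056))
print("oil",onz(t,(356.5,180),.05),"awls",onz(t,(186,206),.08))
E
python3 a.py
```

```text
(array([ 0.8041,  0.0656, -0.0955]), array([[-1.3651,  0.0289],
       [ 1.7305, -0.7328],
       [ 0.7654,  0.914 ],
       [-2.3021, -1.7782],
       [ 3.443 , -0.7889],
       [-0.0463,  0.7294]]))
(array([ 0.4405, -0.2073, -1.0433]), array([[-2.3695, -0.2984],
       [ 2.2778, -1.3097],
       [-0.1769, -0.2049],
       [-0.3464, -4.0757],
       [ 0.7513,  0.3938],
       [ 3.217 , -0.0265]]))
eye (array([0.8284, 0.0731, 0.3478]), array([-0.1379, -1.0395,  0.9429,  0.1737]))
spigot (array([0.9279, 0.0929, 0.3635]), array([-0.2038, -1.1345,  1.0171,  0.2246]))
spool [ 0.548  -0.0409] [ 0.5523 -0.0431]
oil [ 0.6952 -0.1704] awls [0.6038 0.4165]
```

```bash
cat > ov.py <<'E'
from h import *
import cv2
c,sn=np.cos(np.radians(40)),np.sin(np.radians(40))
def W(v,l): return R.from_euler('z',v[2]).apply(np.array(l,float)/1000)+[v[0],v[1],0]
def panel(img,n,x0,y0,w,h,s,lines):
    im=cv2.resize(img[y0:y0+h,x0:x0+w],None,fx=s,fy=s,interpolation=cv2.INTER_CUBIC)
    for L,col in lines:
        uv=proj(n,L); q=np.round((uv-[x0,y0]+.5)*s).astype(int)
        cv2.polylines(im,[q.reshape(-1,1,2)],False,col,1)
    for i in range(0,w,10): cv2.putText(im,str(x0+i),(i*s,8),0,.28,(0,0,255)); cv2.line(im,(i*s,9),(i*s,12),(0,0,255))
    for i in range(0,h,10): cv2.putText(im,str(y0+i),(0,i*s+3),0,.28,(0,0,255))
    return im
def ring(e,yaw):
    ex=R.from_euler('z',yaw).as_matrix()@np.array([[c,0,-sn],[0,1,0],[sn,0,c]])
    a=np.linspace(0,2*np.pi,30)
    return (ex@np.array([0*a,.0265*np.sin(a),.0265*np.cos(a)])).T+e
def slp(x,y,z=0): return (-155+x*c-z*sn,y,120+x*sn+z*c)
E
cat > b.py <<'E'
from ov import *
cab=[.8041,.0656,-.0955]; pl=[.4405,-.2073,-1.0433]; e=np.array([.8284,.0731,.3478])
G=(0,255,0);M=(255,0,255)
pole=[(W(pl,[(-84,0,55),(306,0,55),(306,0,29)]),G),(W(pl,[(-90,32,12),(-90,-32,12),(210,-32,12),(210,32,12),(-90,32,12)]),M)]
cb=[(W(cab,[(155,130,319),(82.5,130,319),(-155,130,120),(-155,-130,120),(82.5,-130,319),(155,-130,319),(155,130,319)]),G),(W(cab,[(-155,130,120),(-155,130,0),(-155,-130,0),(-155,-130,120)]),G),(ring(e,cab[2]),M)]
t=cv2.imread("pics/top0.png");s=cv2.imread("pics/side0.png")
A=panel(t,"top",340,200,110,75,4,pole)
B=panel(s,"side",325,160,80,75,4,pole)
C=panel(t,"top",240,70,85,70+5,4,cb); D=panel(s,"side",160,150,105,75,4,cb)
out=np.zeros((600,770,3),np.uint8)
out[:300,:440]=A;out[:300,444:764]=B;out[300:,:340]=C;out[300:,344:764]=D
cv2.imwrite("pics/ov1.png",out)
E
python3 b.py
```

```text
(no output)
```

View pics/ov1.png

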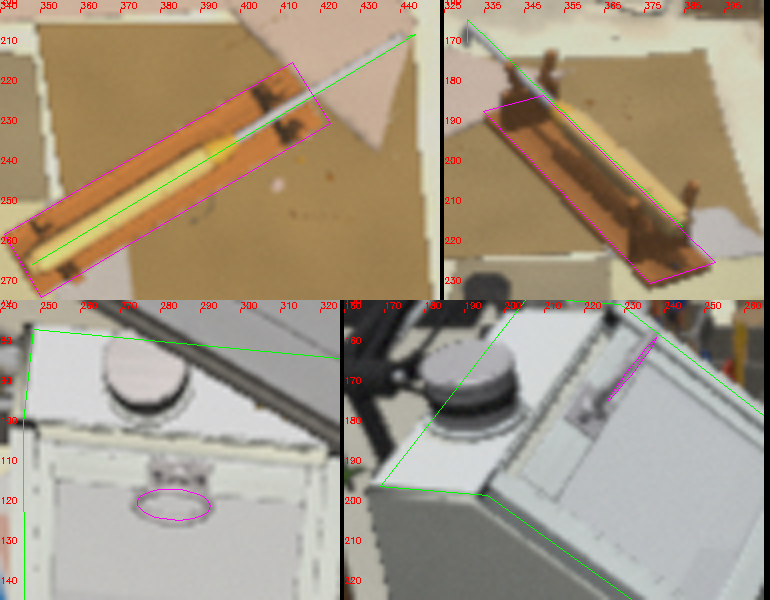

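The cabinet's lower front corners in the top view are its underside (z=0), not the sill, and the pole is a few pixels off. I'll refit with the fork positions and check the overlay again.

```bash
cat > c.py <<'E'
from ov import *
np.set_printoptions(precision=4,suppress=True)
t,s="top","side"
cabp=[(s,(196.7,198.3),(82.5,130,319)),(s,(166.7,196.7),(155,130,319)),(s,(290,266.7),(-155,130,120)),
(t,(247.7,189),(-155,130,0)),(t,(319.3,195),(-155,-130,0)),(t,(247.7,76),(155,130,319)),(t,(243.5,102),(82.5,130,319)),(t,(327.7,110),(82.5,-130,319))]
cab,f=fit(cabp,[.75,.08,0]);print(cab,f)
pp=[(t,(352,264),(-84,0,55)),(t,(440,209.5),(306,0,55)),(t,(398,234.5),(122,0,55)),(t,(353.5,262),(-60,0,70)),(t,(409.5,228.7),(170,0,70)),
(s,(332,167.5),(306,0,55)),(s,(385.5,215),(-84,0,55)),(s,(353.3,188.3),(100,0,60)),(t,(412.5,215.5),(205,32,12)),(t,(350.5,274),(-95,-32,12)),(t,(422,230),(205,-32,12)),(s,(335.5,188.5),(205,32,12)),(s,(377,231),(-95,32,12)),(s,(391,225),(-95,-32,12))]
pl,f=fit(pp,[.4,-.2,-1]);print(pl,f)
e,r=tri([(t,(283,121.5)),(s,(230.5,166.5))])
l=R.from_euler('z',-cab[2]).apply(e-[cab[0],cab[1],0])*1000
print("eye",e,r,l,"along",(l[0]+155)*c+(l[2]-120)*sn,"norm",-(l[0]+155)*sn+(l[2]-120)*c)
G=(0,255,0);M=(255,0,255)
pole=[(W(pl,[(-84,0,55),(306,0,55),(306,0,29)]),G),(W(pl,[(-95,32,12),(-95,-32,12),(205,-32,12),(205,32,12),(-95,32,12)]),M)]
# ring predicted at y=0, along/normal as measured
cb=[(W(cab,[(155,130,319),(82.5,130,319),(-155,130,120),(-155,-130,120),(82.5,-130,319),(155,-130,319),(155,130,319)]),G),(W(cab,[(-155,130,120),(-155,130,0),(-155,-130,0),(-155,-130,120)]),G),(W(cab,[(82.5,130,319),(82.5,-130,319)]),G),(ring(e,cab[2]),M),(W(cab,[slp(278,0,56),slp(278,0,0)]),(255,0,0)),(ring(W(cab,slp(278,0,56)),cab[2]),(255,0,0))]
t=cv2.imread("pics/top0.png");s=cv2.imread("pics/side0.png")
A=panel(t,"top",236,70,100,130,4,cb)
B=panel(s,"side",160,145,100,75,4,cb); C=panel(s,"side",325,160,80,55,4,pole)
out=np.zeros((524,800,3),np.uint8)
out[:520,:400]=A;out[:300,400:]=B;out[304:524,400:720]=C
cv2.imwrite("pics/ov2.png",out)
E
python3 c.py
```

```text
[ 0.8037  0.0704 -0.1083] [[-2.2091  0.8097]
 [ 0.9876 -0.1624]
 [-0.0726  2.5566]
 [ 0.0934  2.1287]
 [ 0.4293  3.5493]
 [-0.949   0.4001]
 [ 0.4349 -2.2342]
 [ 2.7722 -1.2137]]
[ 0.4408 -0.2081 -1.0452] [[-4.1694  1.2755]
 [ 3.5827 -1.452 ]
 [ 0.7733  0.3289]
 [ 0.7317 -0.1873]
 [ 1.9543 -1.0904]
 [-1.5777 -3.4086]
 [-1.5857  0.9673]
 [ 3.1846 -0.157 ]
 [-0.9133  0.1461]
 [-1.7106  0.38  ]
 [-1.0062  1.1149]
 [-0.5367 -0.773 ]
 [-0.3857 -0.1951]
 [ 2.0164  0.6041]]
eye [0.8284 0.0731 0.3478] [-0.1379 -1.0395  0.9429  0.1737] [ 24.2998   5.3246 347.7957] along 283.7758911588246 norm 59.2499715114476
```

View pics/ov2.png

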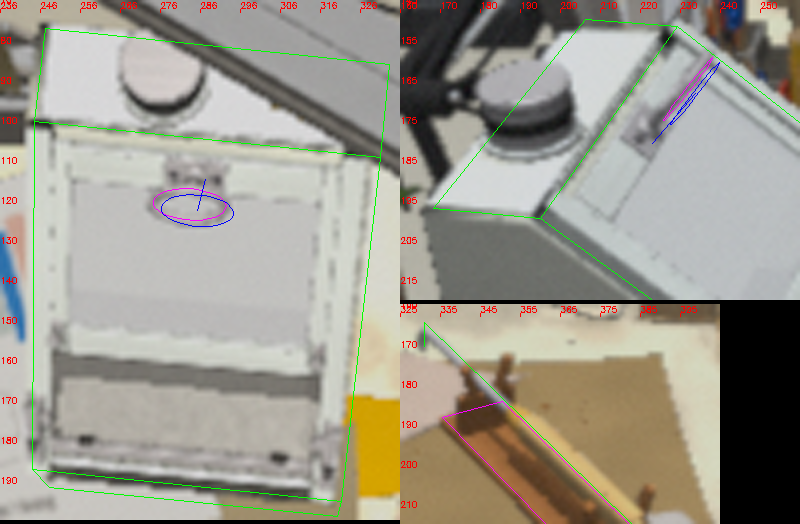

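The refit and overlay agree within a few mm. The pole's rest is at (0.441,-0.208), yaw -1.045. The cabinet is at (0.804,0.068), yaw about -0.105. The eye is at about (0.828,0.073,0.348), and 53 plus a 6 mm sash face matches the given height. Next is a helper that plans moves.

```bash
cat > mv.py <<'E'
from h import *
from plant import get_obs
def tool_rot(yaw,pitch):
    """tool orientation when it holds a pole with heading yaw, pitched up; tool x=-pole x, y=pole y, z=-pole z"""
    B=R.from_euler('z',yaw)*R.from_euler('y',-pitch)
    return B*R.from_matrix(np.diag([-1,1,-1.]))
def plan(wps,start=None,trans=.195,rot=.6):
    """wps: list of (tcp, R). prints per-call shift mm/rotvec from the running pose"""
    o=get_obs()
    p,q=start or (np.array(o["tool_pos"]),R.from_quat(o["tcp_rot"]))
    for P1,Q1 in wps:
        P1=np.array(P1); rv=(q.inv()*Q1).as_rotvec()
        n=max(1,int(np.ceil(max(np.linalg.norm(P1-p)/trans,np.linalg.norm(rv)/rot))))
        p0,q0=p,q
        for i in range(1,n+1):
            pi=p0+(P1-p0)*i/n; qi=q0*R.from_rotvec(rv*i/n)
            d=q.inv().apply(pi-p)*1000; r=(q.inv()*qi).as_rotvec()
            print("call",np.round(d,1),np.round(r,4), "-> tcp",np.round(pi,3)); p,q=pi,qi
def status():
    o=get_obs(); q=R.from_quat(o["tcp_rot"]);m=q.as_matrix()
    print("t",round(o["clock"],2),"tcp",np.round(o["tool_pos"],4),"pole dir",np.round(-m[:,0],3),"tz",np.round(m[:,2],3),"j",np.round(o["joint_pos"],2),"F",np.round(o["contact_force"],1),"w",o["width"])
E
python3 - <<'E'
from mv import *
Q=tool_rot(-1.045,0)
plan([([.441,-.208,.16],Q),([.441,-.208,.043],Q)])
E
python3 -m pendant '[[0,0,0,0,0,0]]' 85
```

```text
call [ 94.8 -85.6  11.6] [-3.000e-04 -4.000e-04 -4.642e-01] -> tcp [ 0.226 -0.525  0.194]
call [123.1 -34.1  11.6] [-3.000e-04 -4.000e-04 -4.642e-01] -> tcp [ 0.298 -0.419  0.183]
call [125.3  24.6  11.5] [-3.000e-04 -4.000e-04 -4.642e-01] -> tcp [ 0.369 -0.314  0.171]
call [101.1  78.1  11.5] [-3.000e-04 -4.000e-04 -4.642e-01] -> tcp [ 0.441 -0.208  0.16 ]
call [  0.  -0. 117.] [0. 0. 0.] -> tcp [ 0.441 -0.208  0.043]
clock: 0.18
tool_pos: [0.1543, -0.631, 0.2062]
tcp_rot: [0.993, 0.12, -0.0, -0.001]
contact_force: [0.3, -0.9, -0.1]
width: 0.0854
finger_force: 0.0
```

```bash
python3 -m pendant '[[24,-21,3,0,0,-0.116],[47,-43,6,0,0,-0.232],[71,-64,9,0,0,-0.348],[95,-86,12,0,0,-0.464]]' >/dev/null
python3 -m pendant '[[31,-9,3,0,0,-0.116],[62,-17,6,0,0,-0.232],[92,-26,9,0,0,-0.348],[123,-34,12,0,0,-0.464]]' >/dev/null
python3 -m pendant '[[31,6,3,0,0,-0.116],[62,12,6,0,0,-0.232],[94,18,9,0,0,-0.348],[125,25,12,0,0,-0.464]]' >/dev/null
python3 -m pendant '[[25,19,3,0,0,-0.116],[50,39,6,0,0,-0.232],[76,58,9,0,0,-0.348],[101,78,12,0,0,-0.464],[101,78,12,0,0,-0.464]]' >/dev/null
python3 - <<'E'
from mv import *
import cv2; from plant import snapshot
status(); plan([([.441,-.208,.043],tool_rot(-1.045,0))])
t=cv2.resize(snapshot("top")[180:290,320:450],None,fx=3,fy=3,interpolation=2);s=cv2.resize(snapshot("side")[100:240,310:440],None,fx=3,fy=3,interpolation=2)
o=np.zeros((420,790,3),np.uint8);o[:330,:390]=t;o[:,400:]=s;cv2.imwrite("pics/g1.png",o)
E
```

```text
t 1.6 tcp [ 0.4454 -0.2021  0.1589] pole dir [ 0.513 -0.858 -0.002] tz [ 0.003  0.003 -1.   ] j [ 0.8   0.18 -0.51  1.96  0.1   1.03  0.78] F [1.2 0.2 0.4] w 0.08499470460727528
call [ -3.   -7.2 115.8] [ 0.0039 -0.0017  0.0128] -> tcp [ 0.441 -0.208  0.043]
```

View pics/g1.png

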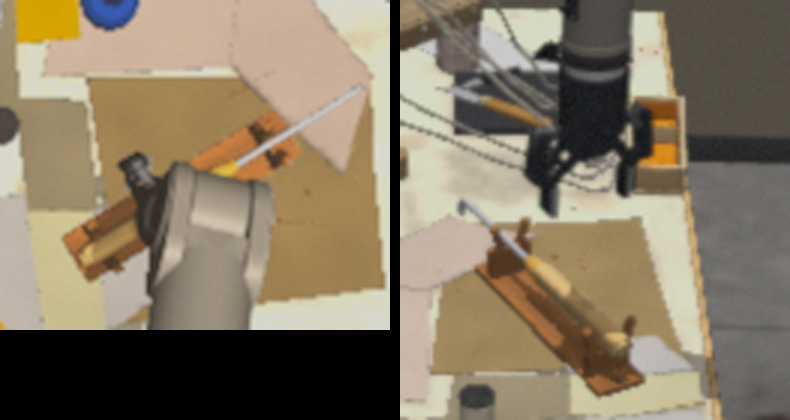

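The gripper is above the handle, with its fingers across it. I'll descend and grip.

```bash
python3 -m pendant '[[-3,-7,30,0,0,0.013],[-3,-7,60,0,0,0.013],[-3,-7,85,0,0,0.013],[-3,-7,105,0,0,0.013],[-3,-7,116,0,0,0.013]]'|tail -3
python3 -m pendant '[[0,0,0,0,0,0],[0,0,0,0,0,0],[0,0,0,0,0,0],[0,0,0,0,0,0],[0,0,0,0,0,0]]' 0 60 |tail -3
python3 -m pendant '[[0,0,0,0,0,0],[0,0,0,0,0,0],[0,0,0,0,0,0]]' 0 110
python3 -c "
from mv import *
status()"
```

```text
contact_force: [-0.1, -0.6, -0.6]
width: 0.0847
finger_force: 0.0
contact_force: [-0.3, 0.1, 0.2]
width: 0.025
finger_force: 0.0
clock: 2.78
tool_pos: [0.4415, -0.2141, 0.0453]
tcp_rot: [0.504, 0.863, 0.002, 0.003]
contact_force: [2.1, 3.6, 9.0]
width: 0.0006
finger_force: 3.9
t 2.78 tcp [ 0.4415 -0.2141  0.0453] pole dir [ 0.491 -0.871  0.004] tz [ 0.008 -0.    -1.   ] j [ 0.77  0.34 -0.47  2.07  0.21  0.78  0.68] F [2.1 3.6 9. ] w 0.0006414234848579118
```

Run:
```python
from mv import *
import cv2; from plant import snapshot
t=cv2.resize(snapshot("top")[195:285,330:450],None,fx=3,fy=3,interpolation=2);s=cv2.resize(snapshot("side")[150:245,320:410],None,fx=5,fy=5,interpolation=2)
o=np.zeros((475,820,3),np.uint8)[:, :800];o[:270,:360]=t;o[:475,350:]=0;o[:,350:]=s;cv2.imwrite("pics/g2.png",o)
```

```text
(no output)
```

View pics/g2.png

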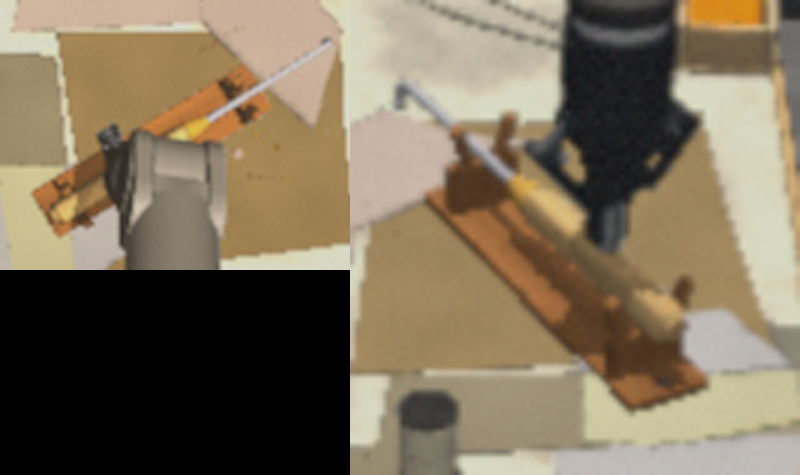

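Run:
```python
from mv import *
status()
T=np.array([.4415,-.2141,.0453])
n=np.array([.87,.49,0])
for k in (-.03,-.015,0,.015,.03):
  for dz in(-.008,.011): print(k,dz,proj("side",T+k*n+[0,0,dz])[0],proj("top",T+k*n+[0,0,dz])[0])
print(proj("top",[.4415,-.2141,.09]), proj("side",[.4408,-.2081,.055]),proj("side",[.4408,-.2081,.068]))
print([proj("side",W)[0] for W in ([.4408-.084*.503,-.2081+.084*.864,.055],[.4408+.3*.503,-.2081-.3*.864,.055])])
```

```text
t 2.88 tcp [ 0.4414 -0.2141  0.0453] pole dir [ 0.491 -0.871  0.004] tz [ 0.007 -0.    -1.   ] j [ 0.77  0.34 -0.47  2.07  0.21  0.78  0.68] F [2.9 3.7 8.5] w -6.812724966627708e-05
-0.03 -0.008 [377.82465653 204.38168382] [374.12146929 260.0532859 ]
-0.03 0.011 [378.13003727 199.83334345] [374.88383792 260.17247435]
-0.015 -0.008 [374.0883814  205.45023385] [371.94457729 256.29414776]
-0.015 0.011 [374.37066016 200.89513325] [372.68163072 256.37049114]
0 -0.008 [370.32979163 206.52516571] [369.77081165 252.54040834]
0 0.011 [370.58868566 201.96330541] [370.48262218 252.57403024]
0.015 -0.008 [366.5486867  207.60653676] [367.60016564 248.792056  ]
0.015 0.011 [366.78390942 203.03791764] [368.28680535 248.78307962]
0.03 -0.008 [362.7448637  208.69440503] [365.43263255 245.04907918]
0.03 0.011 [362.9561246  204.11902836] [366.09417327 244.9976273 ]
[[371.78577124 252.63558362]] [[370.79609182 203.25868652]] [[370.97654094 200.10105925]]
[array([383.93299569, 215.95393307]), array([331.00523471, 164.80558174])]
```

Run:
```python
import cv2,numpy as np
from plant import snapshot
s=snapshot("side");cv2.imwrite("pics/side2.png",s)
a=cv2.imread("pics/side0.png")
def show(s):
  h=cv2.cvtColor(s,cv2.COLOR_BGR2HSV)
  for v in range(180,226):
    r=""
    for u in range(345,396):
        H,S,V=h[v,u]
        r+= '#' if V<75 and S<110 else ('=' if V<75 else ('o' if S>150 and V<150 else ('O' if S>150 else ('h' if S>105 and V>150 else ('d' if S>105 else '.')))))
    print(v,r)
show(a);print();show(s)
```

```text
180 ....ddddd.hhh..hhh.hh.h...hhhhh...dhhhdhhhh.hh.....
181 .....dodddhhhhhhh.h...hhhh.h..h.hhhhh.hhhhh.hh.....
182 d.....dddd..hhhhh.h.h.hhhhh.h.hhhhh.hh..h.hh.......
183 d......dddh.hhh.hhhhhh.hhh.h.hhh.h.hhhhhhhh.h......
184 od......dhh..hhhhh...hhhh.h.h.hh.hhhhhhh...hhh.....
185 ddd.....hhhh..hdddhhhh..h.h..h..h.h.hhh..h.h.hh....
186 ddd=...hOOhhh.hhdh.hhhhhhhhhhh..hhhh..hhhhhhh.h....
187 ooo=dddOOOOhh.hhhhh....hhhhhh..hhhhhhh.hhhhh.h.....
188 ddddodooOOhhhhh...hhhh.hhhh..hhhhh.h..h..hhhhh.....
189 ddddddooOhhhhhh....h..hhhhd.h.h.hhhhh.h..h..hd.....
190 oodoooooodhhhhhh....hhh.h.h....hhhhhhhh.....hhhh...
191 oooooOOooddhhhhhhh...hh.h.h..hhhhhhhhhh...h.hhh....
192 ooodoOOOddddhhhhhhhhh.....hh.h...h.h.hh.hh.hh..h...
193 OOooddOOhddddhhhhhhhhh..hhhh.hhhhhhh.h.hh.h..h..h..
194 OOoooooOOoddddhhhhhhhhhhh..h...hhhhhhhhh.hh..h.h.h.
195 OOOOodoooOdddddhhhh.hhhh.hhh.h.hh..h.hhhh.hh.hhhh..
196 OOOOooododOodddddhhhhhhhh.hh.hhh.hhhhhh.hhh.hhhhhh.
197 OOOOOdooddooddddddhhhhhh...h.hhh.hhhhhhhhhhhhhhhhh.
198 oOOOOoodddodoodddddhhhhhh...h.h.h.h.hhhhh.hhh.h.hh.
199 dOOOOOooddooooddddddhhhhhh...h.h
[... 3352 characters left out ...]
doddddddddddddhhhh..........
214 hhh.hh.hhhhhdddododddddddo=ddoddddddddhhd..........
215 h.hhhhh.hhhhh.ddoddododddod=ddddddddddddd..........
216 hh..hhh...hhhh.dddodddddddd=dddooddddddd...........
217 hhh.hh.h..hhhhh.dddddoodddddddoooddddddd...........
218 .hh.h..hhh......ddddddoddddoddddoddddddd...........
219 .hhhhhh...hhhh..hdddoddddd==dodddddddddd...........
220 hhhhhhhh....h.hh..ddddddoo==dddddddddoddd..........
221 .hh.h.h....h....hhh...doood=odoodddoddodd..........
222 hhh....................oOod=oddddddddddddd.........
223 ........................ooo=dddoooddooddoodh.......
224 ........................ddddddddddoddddoooohh......
225 ..........................dddoodooooddddddodOh.....
```

```bash
python3 - <<'E'
from mv import *
n=np.array([.87,.49,0]);T=np.array([.4454,-.2021,0])
for z in(.15,.164,.18,.195): print(z,proj("side",T+.047*n+[0,0,z])[0],proj("side",T-.047*n+[0,0,z])[0])
T=np.array([.4415,-.2141,0])
for z in (.037,.05,.06,.07):print(z,proj("side",T+[0,0,z])[0])
E
python3 -m pendant '[[0,0,-10,0,0,0],[0,0,-10,0,0,0]]' | grep -E "tool_pos|contact"
```

```text
0.15 [358.31061804 183.73012007] [383.00725242 177.17539542]
0.164 [358.45156625 180.07138365] [383.26676657 173.55571164]
0.18 [358.61438909 175.84482533] [383.56649362 169.37514146]
0.195 [358.76874775 171.83798031] [383.85057761 165.41275947]
0.037 [370.32573043 206.59672642]
0.05 [370.50247269 203.48242707]
0.06 [370.63949071 201.06809154]
0.07 [370.77744298 198.63729404]
tool_pos: [0.4384, -0.2157, 0.0548]
contact_force: [-0.3, 0.3, 0.2]
```

Both pictures put the fingertips about 23–30 mm higher than the reported pose gives. They closed on top of the handle, with 9 N upward on the tool. I'll open, recentre and go about 32 mm deeper, watching the force.

```bash
python3 -m pendant '[[0,0,-15,0,0,0],[0,0,-15,0,0,0],[0,0,-15,0,0,0],[0,0,-15,0,0,0],[0,0,-15,0,0,0]]' 85 60 | grep -E "tool_pos|contact|width"
python3 -c "
from mv import *
status();plan([([.441,-.208,.065],tool_rot(-1.045,0))])"
```

```text
tool_pos: [0.4365, -0.2151, 0.0673]
contact_force: [-0.5, -0.2, 0.6]
width: 0.0607
t 3.52 tcp [ 0.4365 -0.2151  0.0673] pole dir [ 0.49  -0.872 -0.001] tz [-0.001  0.    -1.   ] j [ 0.78  0.3  -0.48  2.05  0.19  0.83  0.71] F [-0.5 -0.2  0.6] w 0.06066692605301132
call [4.  7.4 2.3] [-0.0008 -0.0008 -0.014 ] -> tcp [ 0.441 -0.208  0.065]
```

```bash
python3 -m pendant '[[2,4,0,0,0,-0.014],[4,7,2,0,0,-0.014],[4,7,2,0,0,-0.014],[4,7,2,0,0,-0.014]]' | grep -E "tool_pos|width"
python3 -m pendant '[[0,0,10,0,0,0],[0,0,20,0,0,0],[0,0,27,0,0,0],[0,0,27,0,0,0]]' | grep -E "tool_pos|contact"
python3 -m pendant '[[0,0,8,0,0,0],[0,0,16,0,0,0],[0,0,25,0,0,0],[0,0,25,0,0,0]]' | grep -E "tool_pos|contact"
```

```text
tool_pos: [0.4413, -0.2076, 0.0655]
width: 0.0849
tool_pos: [0.4395, -0.2076, 0.0367]
contact_force: [0.0, -0.2, -0.7]
tool_pos: [0.4398, -0.2077, 0.012]
contact_force: [0.1, -0.1, 0.2]
```

```bash
python3 -m pendant '[[0,0,0,0,0,0],[0,0,0,0,0,0],[0,0,0,0,0,0],[0,0,0,0,0,0],[0,0,0,0,0,0]]' 0 60 | grep -E "tool_pos|contact|width|finger"
python3 -m pendant '[[0,0,0,0,0,0],[0,0,0,0,0,0],[0,0,0,0,0,0]]' 0 100| grep -E "tool_pos|contact|width|finger"
```

```text
tool_pos: [0.4418, -0.2084, 0.0143]
contact_force: [4.8, 3.8, 0.2]
width: 0.0253
finger_force: 1.5
tool_pos: [0.4418, -0.2084, 0.0146]
contact_force: [-1.1, 0.7, 5.9]
width: 0.0227
finger_force: 98.5
```

The grip is good: width 22.7 mm, force 98 N. Now I'll lift and plan the swing to the pre-insert pose.

```bash
python3 -m pendant '[[0,0,-15,0,0,0],[0,0,-35,0,0,0],[0,0,-65,0,0,0],[0,0,-90,0,0,0],[0,0,-100,0,0,0]]' | grep -E "tool_pos|contact|width|finger"
cat >> mv.py <<'E'
OFF=-.0404
def tcp(origin,yaw,pitch):
    Q=tool_rot(yaw,pitch); return (np.array(origin)-OFF*Q.as_matrix()[:,2],Q)
E
python3 - <<'E'
from mv import *
status()
E=np.array([.828,.073,.348]);Y=-.105;P=np.radians(40)
Q=R.from_euler('z',Y)*R.from_euler('y',-P)
pre=E+Q.apply([-.340,0,.011]);print(pre)
plan([tcp([.441,-.208,.2],-1.045,.35),tcp([.50,.09,.2],Y,P),tcp(pre,Y,P)],trans=.19,rot=.48)
E
```

```text
tool_pos: [0.4429, -0.2088, 0.1166]
contact_force: [0.3, 0.0, -2.6]
width: 0.0226
finger_force: 98.2
t 5.6 tcp [ 0.4429 -0.2088  0.1166] pole dir [ 0.502 -0.865  0.004] tz [ 0.004 -0.002 -1.   ] j [ 0.8   0.23 -0.5   2.01  0.14  0.93  0.75] F [ 0.3  0.  -2.6] w 0.022632806373763713
[0.56194761 0.10103862 0.1378787 ]
call [-12.4  -1.1 -45.4] [ 0.0024 -0.346  -0.0004] -> tcp [ 0.448 -0.22   0.162]
call [ 70.2  73.9 -28.1] [-0.1575 -0.1073 -0.2726] -> tcp [ 0.474 -0.118  0.164]
call [ 44.5  93.5 -21. ] [-0.1575 -0.1073 -0.2726] -> tcp [ 0.5   -0.015  0.167]
call [ 15.7 104.2  -8.5] [-0.1575 -0.1073 -0.2726] -> tcp [0.526 0.087 0.169]
call [-6.4 17.5 86.4] [-0.  0. -0.] -> tcp [0.588 0.098 0.107]
```

```bash
python3 -m pendant '[[-3,0,-11,0,-0.09,0],[-6,0,-23,0,-0.17,0],[-9,0,-34,0,-0.26,0],[-12,-1,-45,0,-0.346,0],[-12,-1,-45,0,-0.346,0]]' | grep -E "tool_pos|contact"
python3 -m pendant '[[18,18,-7,-0.039,-0.027,-0.068],[35,37,-14,-0.079,-0.054,-0.136],[53,55,-21,-0.118,-0.08,-0.204],[70,74,-28,-0.157,-0.107,-0.273]]' | grep -E "tool_pos|contact"
python3 -m pendant '[[11,23,-5,-0.039,-0.027,-0.068],[22,47,-10,-0.079,-0.054,-0.136],[33,70,-16,-0.118,-0.08,-0.204],[44,93,-21,-0.157,-0.107,-0.273]]' | grep -E "tool_pos|contact"
python3 -m pendant '[[4,26,-2,-0.039,-0.027,-0.068],[8,52,-4,-0.079,-0.054,-0.136],[12,78,-6,-0.118,-0.08,-0.204],[16,104,-8,-0.157,-0.107,-0.273],[16,104,-8,-0.157,-0.107,-0.273]]' | grep -E "tool_pos|contact|width|finger"
python3 - <<'E'
from mv import *
import cv2; from plant import snapshot
status();
for n in("side","top"): cv2.imwrite(f"pics/{n}3.png",snapshot(n))
o=get_obs();q=R.from_quat(o["tcp_rot"])
og=o["tool_pos"]+q.apply([0,0,OFF])
for l in [(288,0,-26),(306,0,0),(306,0,-26),(100,0,0),(-84,0,0)]:
    p=og+q.apply(np.array([-l[0],l[1],-l[2]])/1000); print(l,p,proj("side",p)[0],proj("top",p)[0])
E
```

```text
tool_pos: [0.445, -0.2166, 0.1586]
contact_force: [-1.4, 0.8, -1.9]
tool_pos: [0.4718, -0.116, 0.1601]
contact_force: [0.6, -0.7, -2.2]
tool_pos: [0.4981, -0.0143, 0.1631]
contact_force: [-0.2, -0.5, -2.5]
tool_pos: [0.5243, 0.0914, 0.165]
contact_force: [-0.1, 0.0, -1.4]
width: 0.0228
finger_force: 98.5
t 7.1 tcp [0.5243 0.0914 0.165 ] pole dir [ 0.766 -0.076  0.638] tz [ 0.635 -0.058 -0.77 ] j [ 0.47 -0.05 -0.93  2.38  1.06  0.36  0.07] F [-0.1  0.  -1.4] w 0.022844142379898662
(288, 0, -26) [0.73556581 0.06392265 0.3593663 ] [266.03404823 162.06330489] [285.85491126 150.97860695]
(306, 0, 0) [0.73288774 0.06413888 0.39087473] [266.13140317 151.59526519] [285.28584665 149.63663246]
(306, 0, -26) [0.74936184 0.06243739 0.37083206] [260.65974501 157.86819274] [286.19713553 145.40130833]
(100, 0, 0) [0.57499984 0.08113696 0.25965553] [326.04507226 198.74727113] [281.6600454  209.55178049]
(-84, 0, 0) [0.43397376 0.0963197  0.14245003] [375.98519435 238.05010418] [278.866875   255.70798328]
```

Run:
```python
from ov import *
t=cv2.imread("pics/top3.png");s=cv2.imread("pics/side3.png")
A=panel(s,"side",215,140,80,70,6,[]);B=panel(t,"top",258,95,50,70,6,[])
o=np.zeros((420,784,3),np.uint8);o[:,:480]=A;o[:,484:]=B;cv2.imwrite("pics/h1.png",o)
```

```text
(no output)
```

View pics/h1.png

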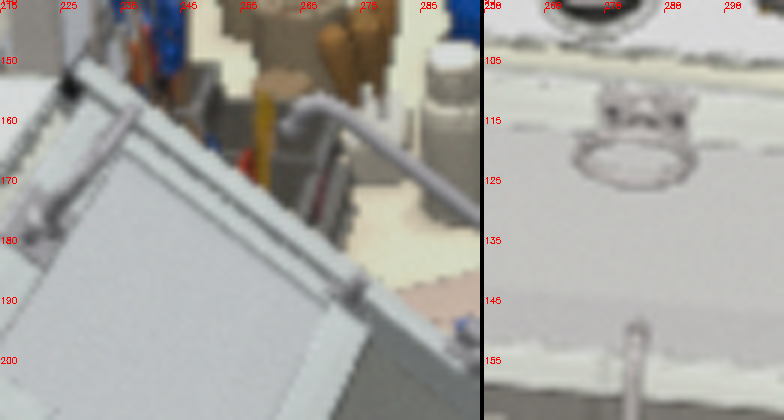

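The side view shows the hook's bend at about (266,156) and its beak tip at (262.6,161). The ring runs edge-on from (236.7,158), with its centre at about (230.8,165.2). In the top view the ring centre is at (282.5,121.3) and the hook end at (283,148). I'll triangulate both the same way.

```bash
python3 - <<'E'
from mv import *
np.set_printoptions(precision=4,suppress=True)
t,s="top","side"
e,re=tri([(t,(282.5,121.3)),(s,(230.8,165.2))]); print("eye",e,re)
h,rh=tri([(t,(283,148.3)),(s,(262.7,160.7))]); print("tip",h,rh)
o=get_obs();q=R.from_quat(o["tcp_rot"]);og=o["tool_pos"]+q.apply([0,0,OFF])
pred=og+q.apply(np.array([-.303,0,.026]));print("pred tip",pred, "tip err (pole axes)",(q.inv().apply(h-pred))*[-1000,1000,-1000])
E
python3 - <<'E'
# subpixel-ish cross-sections: rod in side/top pictures at model stations
import cv2,numpy as np,sys; sys.path.insert(0,'.')
from mv import *
o=get_obs();q=R.from_quat(o["tcp_rot"]);og=o["tool_pos"]+q.apply([0,0,OFF])
for n in("side","top"):
    a=proj(n,og+q.apply([-.16,0,0]))[0];b=proj(n,og+q.apply([-.29,0,0]))[0];print(n,a,b)
    im=cv2.imread(f"pics/{n}3.png")
    if n=="side":
        for u in(275,285,295): print("u",u,"pred v",a[1]+(u-a[0])*(b-a)[1]/(b-a)[0],[int(x) for x in im[155:190,u].sum(1)//3], "from 155")
    else:
        for v in(152,160,170,180): print("v",v,"pred u",a[0]+(v-a[1])*(b-a)[0]/(b-a)[1],[int(x) for x in im[v,274:294].sum(1)//3],"from 274")
E
```

```text
eye [0.8272 0.0743 0.3525] [-0.1151 -0.8674  0.7872  0.1451]
tip [0.7421 0.0718 0.3676] [-0.0156 -0.1611  0.1475  0.023 ]
pred tip [0.7471 0.0627 0.3689] tip err (pole axes) [-5.3732  8.5014  2.6802]
side [309.04993753 185.37211475] [270.94670767 155.38490568]
u 275 pred v 158.57484325236098 [125, 119, 130, 164, 179, 168, 148, 119, 119, 134, 128, 121, 120, 120, 118, 117, 170, 190, 198, 197, 195, 198, 197, 196, 199, 200, 202, 204, 201, 181, 169, 154, 121, 122, 124] from 155
u 285 pred v 166.44483463446812 [183, 174, 170, 147, 136, 129, 121, 113, 114, 117, 123, 124, 143, 153, 138, 113, 123, 128, 126, 124, 152, 171, 183, 191, 203, 205, 208, 207, 206, 207, 207, 201, 172, 176, 178] from 155
u 295 pred v 174.3148260165753 [101, 143, 146, 131, 127, 121, 106, 103, 105, 104, 103, 103, 101, 103, 100, 99, 99, 97, 100, 110, 143, 150, 128, 118, 161, 197, 206, 208, 207, 173, 176, 179, 179, 179, 177] from 155
top [282.65661228 193.08384738] [284.98249521 154.64941306]
v 152 pred u 285.1428260381532 [188, 190, 190, 190, 184, 183, 187, 174, 171, 176, 158, 167, 184, 186, 184, 185, 187, 186, 185, 186] from 274
v 160 pred u 284.6587012222053 [146, 151, 158, 166, 163, 165, 152, 148, 162, 152, 164, 190, 197, 204, 202, 202, 201, 202, 201, 201] from 274
v 170 pred u 284.05354520227047 [168, 159, 156, 163, 170, 174, 161, 156, 160, 146, 131, 118, 118, 148, 176, 175, 175, 173, 169, 172] from 274
v 180 pred u 283.44838918233563 [155, 152, 160, 170, 176, 165, 157, 162, 151, 127, 116, 116, 148, 173, 174, 174, 174, 173, 175, 176] from 274
```

The tip sits 54 mm in front of the ring, 67 mm above its centre and 10.5 mm to the side, in pole axes. I'll move to the insertion line and re-check by triangulating.

```bash
python3 -m pendant '[[0,3,20,0,0,0],[0,6,40,0,0,0],[0,9,60,0,0,0],[0,10.5,75,0,0,0],[0,10.5,82,0,0,0]]' | grep -E "tool_pos|contact"
python3 -m pendant '[[0,0,0,0,0,0],[0,0,0,0,0,0]]' | grep -E "tool_pos|contact|width"
python3 - <<'E'
from ov import *
from mv import status
from plant import snapshot
status()
s=snapshot("side");t=snapshot("top")
cv2.imwrite("pics/side4.png",s);cv2.imwrite("pics/top4.png",t)
A=panel(s,"side",210,145,75,65,6,[]);B=panel(t,"top",258,100,50,65,6,[])
o=np.zeros((390,754,3),np.uint8);o[:,:450]=A;o[:,454:]=B;cv2.imwrite("pics/h2.png",o)
E
```

```text
tool_pos: [0.5778, 0.0902, 0.1001]
contact_force: [-0.3, 0.7, -1.8]
tool_pos: [0.5773, 0.0908, 0.1019]
contact_force: [0.8, -0.7, -1.7]
width: 0.0227
t 7.78 tcp [0.5773 0.0908 0.1019] pole dir [ 0.766 -0.084  0.637] tz [ 0.634 -0.067 -0.771] j [ 0.41  0.27 -0.93  2.34  1.6   0.54 -0.39] F [ 0.8 -0.7 -1.7] w 0.022687604051856262
```

View pics/h2.png

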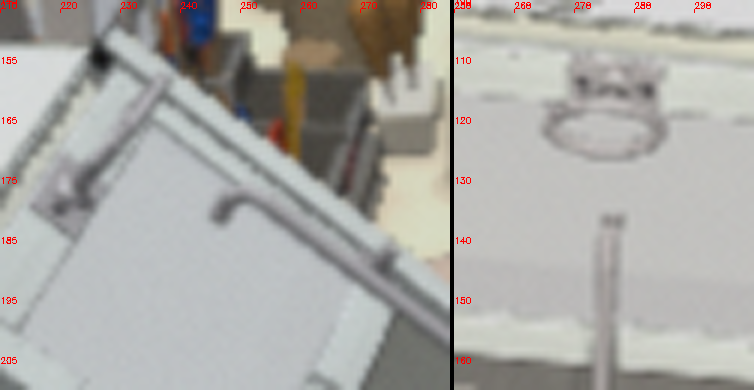

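Run:
```python
from mv import *
np.set_printoptions(precision=4,suppress=True)
t,s="top","side"
q=R.from_quat(get_obs()["tcp_rot"])
e,re=tri([(t,(282.6,121.4)),(s,(230.8,165.2))]); h,rh=tri([(t,(283.8,136)),(s,(245.9,180))])
print(e,re,h,rh,"tip-eye in pole axes",q.inv().apply(h-e)*[-1000,1000,-1000])
ez=-q.as_matrix()[:,2]
for k in(.030,0,-.053): print(k,proj(s,e+k*ez)[0],proj(t,e+k*ez)[0])
```

```text
[0.8272 0.074  0.3524] [-0.1231 -0.9279  0.8422  0.1552] [0.7928 0.0724 0.3068] [-0.0291 -0.2585  0.2323  0.0392] tip-eye in pole axes [-55.2754  -5.2566 -13.2939]
0.03 [237.591 158.266] [281.3654 124.8559]
0 [231.6422 165.3552] [282.4769 120.4721]
-0.053 [221.4881 177.4559] [284.3469 113.0964]
```

The tip is 55 mm in front of the ring and 13 mm below its centre, 5 mm to the side, so it is lined up. I'll shift +4.5 mm in y and +2 mm in z, then insert 73 mm while watching the force.

```bash
python3 -m pendant '[[0,2,1,0,0,0],[0,4.5,2,0,0,0],[-8,4.5,2,0,0,0],[-16,4.5,2,0,0,0],[-24,4.5,2,0,0,0]]' | grep -E "tool_pos|contact"
python3 -m pendant '[[-4,0,0,0,0,0],[-8,0,0,0,0,0],[-12,0,0,0,0,0],[-16,0,0,0,0,0],[-20,0,0,0,0,0]]' | grep -E "tool_pos|contact"
```

```text
tool_pos: [0.5979, 0.095, 0.1176]
contact_force: [0.2, -0.3, -2.4]
tool_pos: [0.613, 0.093, 0.1298]
contact_force: [0.8, 0.6, -2.1]
```

```bash
python3 -m pendant '[[-4,0,0,0,0,0],[-8,0,0,0,0,0],[-11,0,0,0,0,0],[-14,0,0,0,0,0],[-14,0,0,0,0,0]]' | grep -E "tool_pos|contact"
python3 -m pendant '[[-4,0,0,0,0,0],[-8,0,0,0,0,0],[-12,0,0,0,0,0],[-15,0,0,0,0,0],[-15,0,0,0,0,0]]' | grep -E "tool_pos|contact|width"; python3 -c "
from mv import *
status()"
```

```text
tool_pos: [0.6245, 0.0919, 0.1393]
contact_force: [-0.4, -0.2, -2.0]
tool_pos: [0.6362, 0.0906, 0.1492]
contact_force: [0.3, 0.1, -1.6]
width: 0.0226
t 9.55 tcp [0.6362 0.0906 0.1492] pole dir [ 0.764 -0.082  0.641] tz [ 0.637 -0.065 -0.768] j [ 0.45  0.26 -0.92  2.19  1.37  0.53 -0.07] F [ 0.3  0.1 -1.6] w 0.022609144313470893
```

```bash
python3 -m pendant '[[0,0,4,0,0,0],[0,0,8,0,0,0],[0,0,12,0,0,0],[0,0,16,0,0,0],[0,0,18,0,0,0]]' | grep -E "tool_pos|contact"
python3 -m pendant '[[0,0,2,0,0,0],[0,0,4,0,0,0],[0,0,6,0,0,0],[0,0,6,0,0,0]]' | grep -E "tool_pos|contact"
python3 - <<'E'
import cv2
from mv import *
from plant import snapshot
s=snapshot("side");t=snapshot("top");cv2.imwrite("pics/side5.png",s);cv2.imwrite("pics/top5.png",t)
o=get_obs();q=R.from_quat(o["tcp_rot"]);print(proj("side",o["tool_pos"]+q.apply([-.25,.007,OFF])))
for u in(236,240,244,250): print(u,[int(x) for x in s[155:190,u].sum(1)//3])
for v in range(108,140,2): print(v,[int(x) for x in t[v,270:296].sum(1)//3])
E
```

```text
tool_pos: [0.6467, 0.0894, 0.1335]
contact_force: [0.1, -0.1, -3.3]
tool_pos: [0.6506, 0.0891, 0.1295]
contact_force: [-0.1, -0.4, -1.9]
[[236.46422933 176.50771515]]
236 [187, 192, 171, 171, 165, 143, 122, 162, 189, 191, 156, 164, 184, 191, 193, 193, 193, 190, 181, 168, 156, 130, 124, 167, 189, 193, 194, 193, 194, 194, 194, 193, 194, 191, 192]
240 [61, 71, 109, 184, 198, 201, 195, 157, 145, 175, 194, 199, 195, 160, 167, 185, 192, 191, 193, 193, 190, 174, 143, 133, 121, 121, 165, 189, 193, 194, 192, 194, 194, 192, 194]
244 [65, 65, 68, 94, 78, 104, 181, 200, 200, 196, 157, 134, 171, 192, 199, 193, 161, 162, 185, 192, 193, 192, 194, 189, 184, 173, 156, 133, 122, 166, 188, 192, 195, 194, 194]
250 [65, 55, 50, 50, 49, 53, 56, 67, 64, 90, 167, 194, 200, 200, 184, 143, 132, 183, 197, 198, 180, 157, 176, 187, 189, 192, 193, 194, 191, 173, 164, 145, 120, 144, 175]
108 [206, 203, 200, 196, 191, 191, 189, 176, 176, 179, 173, 181, 190, 178, 173, 176, 180, 181, 186, 187, 188, 188, 191, 188, 191, 192]
110 [207, 210, 209, 208, 209, 208, 200, 179, 166, 171, 175, 177, 162, 152, 150, 138, 157, 168, 
[... 1228 characters left out ...]
 193, 191, 192, 192, 190]
130 [190, 190, 191, 193, 191, 191, 193, 192, 192, 190, 192, 160, 114, 111, 154, 192, 191, 192, 192, 191, 192, 192, 192, 191, 191, 192]
132 [191, 193, 191, 190, 192, 192, 191, 191, 192, 190, 183, 165, 148, 137, 162, 191, 191, 192, 192, 191, 191, 191, 192, 191, 192, 193]
134 [192, 191, 193, 192, 191, 191, 190, 191, 191, 191, 176, 158, 160, 151, 167, 192, 192, 192, 190, 191, 192, 192, 190, 192, 192, 192]
136 [191, 192, 192, 190, 191, 192, 192, 192, 191, 191, 178, 160, 161, 147, 163, 191, 192, 191, 191, 191, 192, 191, 192, 191, 190, 192]
138 [191, 191, 193, 192, 191, 191, 191, 190, 191, 192, 174, 159, 162, 148, 164, 191, 191, 191, 191, 191, 191, 193, 190, 192, 192, 191]
```

In the top view the rod lies inside the ring at u≈283, and the ring spans 273–293. The hook is through it. Now I'll pull slowly along tool +x.

```bash
cat > f.py <<'E'
from mv import *
o=get_obs();m=R.from_quat(o["tcp_rot"]).as_matrix();F=np.array(o["contact_force"])
print(round(o["clock"],2),np.round(o["tool_pos"],4),"pull",round(-F@m[:,0],1),"y",round(F@m[:,1],1),"z",round(F@m[:,2],1),"w",round(o["width"],4),"s",round(-np.array(o["tool_pos"])@m[:,0]*1000,1),"j4,6",np.round(np.array(o["joint_pos"])[[3,5]],2))
E
python3 f.py
python3 -m pendant '[[2,0,0,0,0,0],[4,0,0,0,0,0],[6,0,0,0,0,0],[8,0,0,0,0,0]]' >/dev/null; python3 f.py
python3 -m pendant '[[2,0,0,0,0,0],[4,0,0,0,0,0],[6,0,0,0,0,0],[8,0,0,0,0,0]]' >/dev/null; python3 f.py
python3 -m pendant '[[2,0,0,0,0,0],[4,0,0,0,0,0],[6,0,0,0,0,0],[8,0,0,0,0,0]]' >/dev/null; python3 f.py
```

```text
10.4 [0.6505 0.0892 0.1299] pull -2.1 y -0.1 z 1.7 w 0.0225 s 573.0 j4,6 [2.17 0.55]
10.73 [0.6443 0.0898 0.1248] pull 1.7 y -1.4 z 2.5 w 0.0224 s 564.9 j4,6 [2.19 0.55]
11.07 [0.6387 0.0905 0.1201] pull 0.6 y 1.0 z 2.4 w 0.0227 s 557.3 j4,6 [2.21 0.55]
11.4 [0.6321 0.0911 0.1145] pull 1.2 y -0.9 z 1.9 w 0.0226 s 548.9 j4,6 [2.22 0.55]
```

```bash
for i in 1; do
python3 -m pendant '[[2,0,0,0,0,0],[4,0,0,0,0,0],[6,0,0,0,0,0],[8,0,0,0,0,0],[10,0,0,0,0,0]]' >/dev/null; python3 f.py
python3 -m pendant '[[2,0,0,0,0,0],[4,0,0,0,0,0],[6,0,0,0,0,0],[8,0,0,0,0,0],[10,0,0,0,0,0]]' >/dev/null; python3 f.py; done
python3 - <<'E'
import cv2
from plant import snapshot
t=snapshot("top");cv2.imwrite("pics/top6.png",t)
for v in range(118,150,2): print(v,[int(x) for x in t[v,268:298].sum(1)//3])
E
```

```text
11.82 [0.6244 0.0919 0.1081] pull 2.6 y -0.4 z 2.2 w 0.0227 s 538.9 j4,6 [2.24 0.56]
12.23 [0.6168 0.0927 0.1017] pull 2.0 y -0.3 z 2.5 w 0.0224 s 528.9 j4,6 [2.26 0.56]
118 [193, 190, 189, 184, 183, 177, 174, 173, 175, 175, 183, 188, 185, 189, 188, 189, 190, 189, 192, 192, 192, 194, 195, 197, 201, 202, 201, 203, 203, 205]
120 [207, 205, 204, 205, 206, 209, 210, 212, 201, 185, 179, 177, 186, 199, 197, 187, 184, 181, 171, 170, 178, 176, 176, 185, 188, 183, 181, 179, 178, 179]
122 [206, 205, 207, 209, 208, 209, 208, 210, 188, 164, 166, 164, 166, 159, 156, 161, 155, 145, 153, 165, 168, 173, 180, 165, 179, 209, 210, 211, 212, 212]
124 [204, 201, 201, 204, 203, 204, 203, 206, 182, 139, 107, 95, 130, 138, 140, 155, 133, 150, 156, 136, 147, 141, 151, 157, 179, 209, 207, 208, 208, 207]
126 [190, 193, 200, 204, 206, 207, 208, 207, 182, 156, 142, 123, 140, 144, 163, 176, 131, 110, 129, 137, 133, 108, 130, 165, 191, 205, 204, 205, 203, 205]
128 [190, 191, 191, 191, 190, 175, 156, 150, 150, 167, 175, 174, 181, 178, 178, 176, 173, 186, 177, 169, 163, 159, 163, 161, 182, 207, 207, 206, 206, 205]
1
[... 848 characters left out ...]
 130, 136, 168, 191, 192, 191, 190, 191, 191, 191, 190, 191, 191, 192, 192, 192]
142 [193, 192, 192, 192, 191, 192, 192, 192, 192, 191, 191, 192, 165, 136, 137, 144, 175, 192, 191, 190, 192, 192, 192, 192, 192, 190, 192, 191, 190, 191]
144 [184, 187, 186, 186, 187, 188, 189, 186, 189, 188, 189, 187, 170, 156, 159, 150, 171, 191, 192, 191, 192, 192, 191, 191, 191, 192, 191, 191, 192, 192]
146 [184, 185, 185, 184, 183, 185, 185, 184, 183, 184, 184, 186, 168, 158, 160, 155, 172, 185, 185, 184, 185, 184, 185, 186, 188, 187, 186, 188, 188, 187]
148 [186, 187, 184, 184, 184, 184, 184, 185, 185, 185, 184, 185, 173, 164, 156, 165, 185, 184, 185, 184, 185, 185, 183, 184, 185, 186, 186, 185, 185, 185]
```

The ring has moved about 11 px down the image, so the sash follows the hook. I'll go slower into the catch zone.

```bash
python3 -m pendant '[[1.5,0,0,0,0,0],[3,0,0,0,0,0],[4.5,0,0,0,0,0],[6,0,0,0,0,0]]' >/dev/null; python3 f.py
python3 -m pendant '[[1.5,0,0,0,0,0],[3,0,0,0,0,0],[4.5,0,0,0,0,0],[6,0,0,0,0,0]]' >/dev/null; python3 f.py
python3 -m pendant '[[1.5,0,0,0,0,0],[3,0,0,0,0,0],[4.5,0,0,0,0,0],[6,0,0,0,0,0]]' >/dev/null; python3 f.py
```

```text
12.62 [0.6123 0.0932 0.0979] pull 1.0 y 1.5 z 2.1 w 0.0227 s 523.0 j4,6 [2.27 0.57]
12.95 [0.6076 0.0937 0.094 ] pull 2.4 y -0.4 z 1.7 w 0.0224 s 516.9 j4,6 [2.28 0.57]
13.28 [0.6031 0.0942 0.0902] pull 2.2 y -0.4 z 3.3 w 0.0229 s 510.9 j4,6 [2.3  0.58]
```

```bash
python3 -m pendant '[[1.5,0,0,0,0,0],[3,0,0,0,0,0],[4.5,0,0,0,0,0],[6,0,0,0,0,0]]' >/dev/null; python3 f.py
python3 -m pendant '[[1.5,0,0,0,0,0],[3,0,0,0,0,0],[4.5,0,0,0,0,0]]' >/dev/null; python3 f.py
python3 -m pendant '[[1.5,0,0,0,0,0],[3,0,0,0,0,0],[4.5,0,0,0,0,0]]' >/dev/null; python3 f.py
```

```text
13.62 [0.5985 0.0946 0.0864] pull 2.7 y -0.3 z 3.0 w 0.0226 s 504.9 j4,6 [2.31 0.59]
13.87 [0.5954 0.095  0.0838] pull 7.0 y -0.2 z 2.0 w 0.0227 s 500.7 j4,6 [2.31 0.59]
14.12 [0.5953 0.0952 0.0836] pull 11.4 y 0.5 z 4.2 w 0.0223 s 498.5 j4,6 [2.32 0.6 ]
```

```bash
python3 -m pendant '[[1,0,0,0,0,0],[2,0,0,0,0,0],[3,0,0,0,0,0]]' >/dev/null; python3 f.py
python3 -m pendant '[[1,0,0,0,0,0],[2,0,0,0,0,0]]' >/dev/null; python3 f.py
python3 -m pendant '[[1,0,0,0,0,0],[2,0,0,0,0,0]]' >/dev/null; python3 f.py
```

```text
14.37 [0.5947 0.0954 0.083 ] pull 12.1 y 0.1 z 5.3 w 0.0225 s 496.6 j4,6 [2.32 0.61]
14.53 [0.5918 0.0957 0.0806] pull 7.9 y 0.7 z 3.2 w 0.0226 s 493.7 j4,6 [2.33 0.61]
14.7 [0.5871 0.096  0.0768] pull 2.1 y -0.7 z 3.0 w 0.0227 s 489.5 j4,6 [2.33 0.61]
```

```bash
python3 -m pendant '[[1,0,0,0,0,0],[2,0,0,0,0,0]]' >/dev/null; python3 f.py
python3 -m pendant '[[1,0,0,0,0,0],[2,0,0,0,0,0]]' >/dev/null; python3 f.py
python3 -m pendant '[[1,0,0,0,0,0]]' >/dev/null; python3 f.py
```

```text
14.87 [0.5829 0.0964 0.0735] pull 0.2 y 1.0 z 2.8 w 0.0228 s 485.8 j4,6 [2.34 0.61]
15.03 [0.583  0.0964 0.0734] pull 1.8 y -0.5 z 2.6 w 0.0224 s 484.9 j4,6 [2.34 0.61]
15.12 [0.583  0.0964 0.0734] pull 3.1 y -0.5 z 3.2 w 0.0225 s 484.4 j4,6 [2.34 0.62]
```

```bash
python3 -m pendant '[[1,0,0,0,0,0],[1,0,0,0,0,0]]' >/dev/null; python3 f.py
python3 -m pendant '[[1,0,0,0,0,0],[1,0,0,0,0,0]]' >/dev/null; python3 f.py
python3 -m pendant '[[1,0,0,0,0,0],[1,0,0,0,0,0]]' >/dev/null; python3 f.py
```

```text
15.28 [0.583  0.0966 0.0733] pull 3.0 y 0.5 z 4.0 w 0.0228 s 483.9 j4,6 [2.34 0.62]
15.45 [0.5831 0.0966 0.0733] pull 5.2 y 0.1 z 3.2 w 0.0227 s 483.4 j4,6 [2.35 0.62]
15.62 [0.5831 0.0966 0.0733] pull 6.4 y 0.1 z 4.7 w 0.0226 s 482.9 j4,6 [2.35 0.62]
```

The tool position is frozen while the pull rises, 16 mm after the catches engaged, so the sash is home. I'll relax, push the hook clear and check that the ring stays.

```bash
python3 -m pendant '[[-3,0,0,0,0,0],[-6,0,0,0,0,0],[-9,0,0,0,0,0],[-12,0,0,0,0,0],[-12,0,0,0,0,0]]' >/dev/null; python3 f.py
python3 - <<'E'
import cv2
from plant import snapshot
t=snapshot("top");cv2.imwrite("pics/top7.png",t)
for v in range(128,160,2): print(v,[int(x) for x in t[v,266:298].sum(1)//3])
E
```

```text
16.03 [0.5894 0.0956 0.0788] pull -1.4 y 1.1 z 2.4 w 0.0225 s 493.1 j4,6 [2.33 0.6 ]
128 [200, 201, 201, 201, 200, 199, 201, 199, 200, 200, 201, 199, 199, 200, 200, 200, 201, 199, 200, 200, 201, 199, 200, 200, 201, 201, 200, 202, 201, 201, 202, 203]
130 [186, 176, 175, 188, 189, 191, 190, 192, 193, 196, 199, 196, 198, 199, 199, 199, 200, 199, 200, 199, 202, 199, 200, 202, 201, 202, 204, 204, 204, 204, 203, 202]
132 [204, 201, 200, 194, 190, 191, 191, 190, 195, 194, 181, 181, 190, 186, 184, 182, 179, 180, 182, 175, 174, 187, 177, 178, 191, 192, 192, 191, 192, 194, 198, 197]
134 [206, 206, 205, 207, 207, 207, 208, 210, 208, 209, 194, 177, 179, 182, 183, 165, 147, 150, 162, 179, 180, 174, 191, 204, 194, 187, 195, 192, 194, 197, 196, 193]
136 [202, 202, 203, 203, 204, 205, 205, 206, 207, 187, 157, 153, 147, 155, 154, 160, 180, 157, 149, 160, 159, 165, 164, 164, 152, 178, 207, 209, 208, 209, 209, 207]
138 [205, 204, 204, 205, 205, 205, 204, 206, 205, 190, 166, 139, 109, 125, 135, 155, 181, 142, 122, 148, 158, 137, 95, 111, 134, 177, 206, 207, 207, 206, 206, 205]
140 [176, 180, 182, 186, 1
[... 923 characters left out ...]
 185, 184, 184, 183, 184, 183, 187, 186]
152 [183, 185, 186, 184, 184, 185, 185, 185, 186, 185, 184, 185, 184, 168, 145, 143, 136, 157, 185, 185, 185, 184, 184, 184, 185, 183, 183, 185, 184, 184, 184, 186]
154 [183, 185, 186, 185, 185, 184, 185, 185, 185, 185, 184, 185, 185, 169, 137, 117, 114, 152, 185, 184, 185, 185, 184, 184, 185, 184, 185, 185, 184, 185, 184, 184]
156 [184, 185, 185, 185, 184, 184, 186, 186, 185, 186, 184, 185, 184, 174, 162, 162, 147, 163, 185, 185, 185, 184, 185, 185, 185, 185, 183, 184, 184, 184, 183, 185]
158 [185, 185, 183, 185, 184, 184, 185, 185, 184, 185, 184, 185, 184, 163, 150, 161, 146, 159, 185, 184, 184, 184, 186, 184, 185, 184, 185, 185, 185, 185, 184, 185]
```

```bash
python3 -m pendant '[[0,0,-5,0,0,0],[0,0,-10,0,0,0],[0,0,-15,0,0,0],[0,0,-20,0,0,0],[0,0,-24,0,0,0]]' >/dev/null; python3 f.py
python3 -m pendant '[[0,0,0,0,0,0],[4,0,0,0,0,0],[8,0,0,0,0,0],[12,0,0,0,0,0]]' >/dev/null; python3 f.py
python3 -m pendant '[[3,0,0,0,0,0],[6,0,0,0,0,0],[9,0,0,0,0,0],[12,0,0,0,0,0]]' >/dev/null; python3 f.py
```

```text
16.5 [0.5736 0.0974 0.0978] pull -1.6 y -0.3 z 2.1 w 0.0222 s 493.0 j4,6 [2.35 0.56]
16.83 [0.5644 0.0981 0.089 ] pull -1.4 y 0.4 z 1.9 w 0.0227 s 480.5 j4,6 [2.37 0.58]
17.17 [0.5555 0.0993 0.0815] pull -1.4 y 0.0 z 1.2 w 0.0225 s 468.7 j4,6 [2.39 0.6 ]
```

```bash
python3 -m pendant '[[4,0,0,0,0,0],[8,0,0,0,0,0],[13,0,0,0,0,0],[18,0,0,0,0,0],[22,0,0,0,0,0]]' >/dev/null; python3 f.py
python3 -m pendant '[[0,-10,-3,0,0,0],[0,-20,-6,0,0,0],[0,-30,-9,0,0,0],[0,-40,-12,0,0,0],[0,-45,-15,0,0,0]]' >/dev/null; python3 f.py
python3 -c "
from mv import *
status()
o=get_obs();q=R.from_quat(o['tcp_rot']);p=o['tool_pos']
Y=-.105;P=np.radians(40)
t1=(p+[0.02,-.02,.10],q)
plan([t1,tcp([.50,-.05,.22],-.6,.5),tcp([.4408,-.2081,.165],-1.045,0)],trans=.19,rot=.48)"
```

```text
17.58 [0.5382 0.101  0.0672] pull -2.0 y 0.9 z 1.3 w 0.0222 s 446.4 j4,6 [2.43 0.64]
18.0 [0.5302 0.0582 0.0805] pull 11.2 y 53.4 z -74.3 w 0.0227 s 453.8 j4,6 [2.46 0.71]
t 18.0 tcp [0.5302 0.0582 0.0805] pole dir [ 0.769 -0.081  0.635] tz [ 0.631 -0.066 -0.773] j [ 0.82  0.41 -1.37  2.46  1.74  0.71 -0.44] F [-32.7  57.1  64.6] w 0.022735412511842513
call [-80.5 -17.7 -63.3] [0. 0. 0.] -> tcp [0.55  0.038 0.18 ]
call [  7.8 -51.1  -9.1] [0.1389 0.0917 0.2053] -> tcp [ 0.533 -0.011  0.183]
call [ -2.4 -52.4  -1.6] [0.1389 0.0917 0.2053] -> tcp [ 0.516 -0.061  0.185]
call [  5.1 -82.   31.3] [0.0556 0.2458 0.2178] -> tcp [ 0.478 -0.135  0.155]
call [-20.6 -78.4  33.9] [0.0556 0.2458 0.2178] -> tcp [ 0.441 -0.208  0.125]
```

The arm has run into its joint limits (j3 and j4), with high force. I'll back off at once, forward and back in y.

```bash
python3 -m pendant '[[-3,15,5,0,0,0],[-5,25,8,0,0,0]]' >/dev/null; python3 f.py; python3 -c "
from mv import *
status()"
```

```text
18.17 [0.5426 0.0762 0.0768] pull -0.3 y 1.5 z 0.9 w 0.0226 s 458.3 j4,6 [2.42 0.79]
t 18.17 tcp [0.5426 0.0762 0.0768] pole dir [ 0.768 -0.091  0.634] tz [ 0.63  -0.075 -0.773] j [ 0.73  0.46 -1.33  2.42  1.72  0.79 -0.46] F [ 0.5  1.4 -0.9] w 0.022584295157170507
```

```bash
python3 -m pendant '[[2,0,0,0.03,0,0.037],[4,0,0,0.06,0,0.074]]' >/dev/null; python3 f.py
python3 -m pendant '[[0,0,0,0.04,0,0.049],[0,0,0,0.08,0,0.098],[0,0,0,0.12,0,0.146]]' >/dev/null; python3 f.py; python3 -c "
from mv import *
status()"
```

```text
18.33 [0.5391 0.0819 0.0753] pull -1.5 y 0.3 z 1.8 w 0.0225 s 442.2 j4,6 [2.41 0.88]
18.58 [0.5386 0.0827 0.0753] pull -1.4 y 0.2 z 1.8 w 0.0223 s 407.3 j4,6 [2.35 1.05]
t 18.58 tcp [0.5386 0.0827 0.0753] pole dir [ 0.713 -0.297  0.635] tz [ 0.587 -0.243 -0.772] j [ 0.49  0.52 -1.26  2.35  1.55  1.05 -0.65] F [ 0.1  0.2 -2.3] w 0.022250679984323538
```

```bash
python3 -c "
from mv import *
o=get_obs();q=R.from_quat(o['tcp_rot']);p=np.array(o['tool_pos'])
G=R.from_quat([.504,.864,0,.002])
print(G.as_matrix()[:,0],G.as_matrix()[:,2])
plan([(p+[0.0,-.01,.11],q),([.49,-.09,.185],tool_rot(-.65,.4)),([.4418,-.2084,.13],tool_rot(-1.045,0))],trans=.16,rot=.42)"
```

```text
[-0.49222201  0.87046284 -0.00345422] [ 0.00345422 -0.00201496 -0.999992  ]
call [-72.9  -9.1 -82.5] [0. 0. 0.] -> tcp [0.539 0.073 0.185]
call [ -6.7 -84.4   5.6] [0.067  0.1434 0.1099] -> tcp [ 0.514 -0.009  0.185]
call [-17.  -82.6   9.5] [0.067  0.1434 0.1099] -> tcp [ 0.49  -0.09   0.185]
call [ -4.6 -61.7  31.8] [0.0395 0.1974 0.1948] -> tcp [ 0.466 -0.149  0.158]
call [-22.6 -57.8  31.5] [0.0395 0.1974 0.1948] -> tcp [ 0.442 -0.208  0.13 ]
```

```bash
python3 -m pendant '[[-15,-2,-16,0,0,0],[-29,-4,-33,0,0,0],[-44,-5,-49,0,0,0],[-58,-7,-66,0,0,0],[-73,-9,-82,0,0,0]]' >/dev/null; python3 f.py
python3 -m pendant '[[-2,-21,1,0.017,0.036,0.027],[-3,-42,3,0.034,0.072,0.055],[-5,-63,4,0.05,0.108,0.082],[-7,-84,6,0.067,0.143,0.11]]' >/dev/null; python3 f.py
python3 -m pendant '[[-4,-21,2,0.017,0.036,0.027],[-8,-41,5,0.034,0.072,0.055],[-13,-62,7,0.05,0.108,0.082],[-17,-83,9,0.067,0.143,0.11]]' >/dev/null; python3 f.py
python3 -m pendant '[[-1,-15,8,0.01,0.05,0.049],[-2,-31,16,0.02,0.1,0.098],[-3,-46,24,0.03,0.148,0.146],[-5,-62,32,0.04,0.197,0.195]]' >/dev/null; python3 f.py
python3 -m pendant '[[-6,-14,8,0.01,0.05,0.049],[-11,-29,16,0.02,0.1,0.098],[-17,-43,24,0.03,0.148,0.146],[-23,-58,31,0.04,0.197,0.195],[-23,-58,31,0.04,0.197,0.195]]' >/dev/null; python3 -m pendant '[[0,0,0,0,0,0],[0,0,0,0,0,0],[0,0,0,0,0,0]]' >/dev/null
python3 -c "
from mv import *
status()
plan([([.4418,-.2084,.13],R.from_quat([.504,.863,.002,.003]))])"
```

```text
19.0 [0.5387 0.0733 0.1854] pull -1.5 y -1.4 z 1.1 w 0.0224 s 481.3 j4,6 [2.26 0.73]
19.33 [ 0.5149 -0.0096  0.1854] pull -1.1 y -0.7 z 1.8 w 0.0226 s 481.3 j4,6 [2.23 0.62]
19.67 [ 0.4902 -0.0909  0.185 ] pull -0.2 y 0.1 z 2.2 w 0.0223 s 482.7 j4,6 [2.17 0.71]
20.0 [ 0.4665 -0.1499  0.1571] pull 0.3 y -0.4 z 1.3 w 0.0225 s 443.3 j4,6 [2.09 0.85]
t 20.67 tcp [ 0.4439 -0.2081  0.1309] pole dir [ 0.506 -0.862  0.002] tz [ 0.001 -0.002 -1.   ] j [ 1.11  0.28 -0.88  1.98  0.26  1.    0.64] F [-0.2 -0.  -2.3] w 0.02234484372003177
call [ 0.8 -2.   0.9] [-0.0069 -0.0015  0.0174] -> tcp [ 0.442 -0.208  0.13 ]
```

Before lowering, I'll check with both cameras where the rod really lies compared with the rest picture.

```bash
cat > rod.py <<'E'
from mv import *
import cv2
def rod(im,n,P0,d,st,show=False):
    """residual (px) of rod across its predicted image line at stations st (m)"""
    g=im.astype(float); out=[]
    for s in st:
        a=proj(n,P0+d*s)[0]; b=proj(n,P0+d*(s+.01))[0]; t=(b-a)/np.linalg.norm(b-a); nn=np.array([-t[1],t[0]])
        k=np.arange(-8,8.01,.5); pr=np.zeros((len(k),3))
        for w in(-1,0,1):
            q=(a+k[:,None]*nn+t*w).astype(np.float32)
            pr+=cv2.remap(g.astype(np.float32),q[:,0],q[:,1],1).reshape(-1,3)/3 if False else np.array([cv2.getRectSubPix(im,(1,1),(float(x),float(y)))[0,0] for x,y in q])/3.
        sat=1-pr.min(1)/pr.max(1)
        if show: print(n,s,np.round(a,1),(sat[::2]*100).astype(int))
        bg=np.median(sat); w=np.clip(bg-sat-.1,0,None); out.append((round(float((w*k).sum()/w.sum()),2) if w.sum()>.3 else None, nn.round(2)))
    return out
E
python3 - <<'E'
from rod import *
from plant import snapshot
st=[.19,.21,.23,.25,.27]
P=np.array([.4408,-.2081,.055]);d=np.array([.5025,-.8646,0])
for n in("top","side"): print("rest",n,[a for a,_ in rod(cv2.imread(f"pics/{n}0.png"),n,P,d,st,True)])
o=get_obs();m=R.from_quat(o["tcp_rot"]).as_matrix()
P=o["tool_pos"]-.0404*m[:,2]*1+m[:,0]*0; P=P+np.array([.4408-.4418,-.2081+.2084,0])
for n in("top","side"):
    im=snapshot(n);cv2.imwrite(f"pics/{n}8.png",im); r=rod(im,n,P,-m[:,0],st,True);print("now",n,[a for a,_ in r],r[0][1])
E
```

```text
top 0.19 [415.4 224.8] [59 60 62 63 62 58 25  6 14 47 61 62 60 64 64 61 52]
top 0.21 [420.3 221.9] [24 24 23 23 23 22 13  5 10 20 24 24 25 26 27 29 31]
top 0.23 [425.1 219. ] [23 23 23 24 23 22 13  6 11 21 23 23 23 23 23 23 23]
top 0.25 [430.  216.1] [23 23 23 23 23 21 12  5 11 21 23 23 23 23 23 24 23]
top 0.27 [434.8 213.2] [23 23 23 23 23 21 11  5 12 22 23 23 23 23 24 27 33]
rest top [-0.8, None, None, None, None]
side 0.19 [344.5 177.8] [29 34 30 27 34 45 24  6  8 19 28 35 32 24 17 18 20]
side 0.21 [341.9 175.3] [17 16 16 16 17 23 41 42 35 30 22 15 12 11 11 11 11]
side 0.23 [339.5 172.9] [16 16 16 17 18 20 12  3  6 11 12 12 12 12 14 14 14]
side 0.25 [337.  170.5] [16 16 17 16 16 14  7  1  4 10 12 12 13 14 15 15 15]
side 0.27 [334.6 168.2] [16 15 13 12 11 10  5  0  4 11 13 15 15 15 15 15 15]
rest side [-0.16, None, None, None, None]
top 0.19 [423.1 222.1] [23 23 23 23 23 23 17  7  6 15 23 23 23 23 23 23 23]
top 0.21 [428.4 219. ] [23 23 23 23 23 22 16  5  7 17 22 23 23 23 23 23 23]
top 0.23 [433.6 215.8] [23 23 23 23 23 22 15  5  7 18 23 23 23 23 23 25 30]
top 0.25 [438.8 212.7] [23 23 23 23 23 22 15  6  7 18 25 31 38 43 45 43 38]
top 0.27 [444.  209.5] [22 22 23 23 22 20 13  5  6 12 13 11 11 11 10  9  9]
now top [None, None, None, None, None] [0.52 0.86]
side 0.19 [344.2 149.9] [15 15 15 15 14 13  9  1  3 10 12 13 13 14 14 14 11]
side 0.21 [341.6 147.6] [14 15 14 13 15 15 10  1  3 11 14 14 14 10  3  3  5]
side 0.23 [339.  145.4] [15 14 13 14 14 13  8  1  1  8  9  4  3  5  5  5  1]
side 0.25 [336.4 143.1] [13 11 13 14 14 15  8  1  1  3  3  6  8  7  4  6 36]
side 0.27 [333.9 140.9] [12 13 14 12 11 10  4  1  2  5  8  6  6  5  3 33 51]
now side [None, None, None, None, None] [ 0.66 -0.75]
```

Run:
```python
from rod import *
def al(f,n,P,d,ss,k=-.8):
    im=cv2.imread(f);r=[]
    for s in ss:
        a=proj(n,P+d*s)[0];b=proj(n,P+d*(s+.01))[0];t=(b-a)/np.linalg.norm(b-a);q=a+k*np.array([-t[1],t[0]])
        p=cv2.getRectSubPix(im,(1,1),(float(q[0]),float(q[1])))[0,0];r.append(int(100-100*p.min()/max(p.max(),1)))
    return r
o=get_obs();m=R.from_quat(o["tcp_rot"]).as_matrix()
P1=np.array([.4408,-.2081,.055]);d1=np.array([.5025,-.8646,0]);P2=o["tool_pos"]-.0404*m[:,2]+[-.001,.0003,0];d2=-m[:,0]
for nm,ss in(("hook",np.arange(.27,.32,.003)),("ferrule",np.arange(.08,.14,.004))):
  for n in("top","side"):
    print(nm,n,"rest",al(f"pics/{n}0.png",n,P1,d1,ss));print(nm,n,"now ",al(f"pics/{n}8.png",n,P2,d2,ss,-.5))
plan([([.4427,-.2079,.075],R.from_quat([.504,.863,.002,.003]))])
```

```text
hook top rest [99, 99, 98, 99, 99, 99, 99, 99, 98, 99, 99, 99, 99, 99, 98, 99, 99]
hook top now  [99, 98, 99, 99, 99, 99, 99, 99, 99, 99, 99, 99, 99, 98, 99, 99, 99]
hook side rest [98, 99, 99, 99, 99, 99, 99, 99, 99, 99, 98, 99, 99, 99, 99, 99, 99]
hook side now  [99, 98, 98, 99, 99, 99, 98, 99, 98, 98, 99, 99, 97, 99, 97, 99, 99]
ferrule top rest [99, 99, 99, 99, 99, 99, 99, 99, 99, 99, 99, 99, 99, 99, 99, 99]
ferrule top now  [99, 99, 99, 99, 98, 98, 99, 99, 99, 98, 99, 99, 99, 99, 99, 99]
ferrule side rest [99, 99, 99, 99, 99, 98, 99, 98, 99, 99, 99, 98, 99, 99, 99, 98]
ferrule side now  [92, 95, 94, 95, 95, 97, 99, 97, 98, 98, 98, 99, 98, 99, 98, 98]
call [ 1.1 -1.  56.1] [-0.0067 -0.0009  0.0173] -> tcp [ 0.443 -0.208  0.075]<stdin>:6: RuntimeWarning: overflow encountered in scalar multiply
```

uint8 overflow; repeat with floats.

Run:
```python
from rod import *
def al(f,n,P,d,ss,k=-.8):
    im=cv2.imread(f);r=[]
    for s in ss:
        a=proj(n,P+d*s)[0];b=proj(n,P+d*(s+.01))[0];t=(b-a)/np.linalg.norm(b-a);q=a+k*np.array([-t[1],t[0]])
        p=cv2.getRectSubPix(im,(1,1),(float(q[0]),float(q[1])))[0,0].astype(float);r.append(int(100-100*p.min()/max(p.max(),1)))
    return r
o=get_obs();m=R.from_quat(o["tcp_rot"]).as_matrix()
P1=np.array([.4408,-.2081,.055]);d1=np.array([.5025,-.8646,0]);P2=o["tool_pos"]-.0404*m[:,2]+[-.001,.0003,0];d2=-m[:,0]
for nm,ss in(("hook",np.arange(.27,.32,.003)),("ferrule",np.arange(.08,.14,.004))):
  for n in("top","side"):
    print(nm,n,"rest",al(f"pics/{n}0.png",n,P1,d1,ss));print(nm,n,"now ",al(f"pics/{n}8.png",n,P2,d2,ss,-.5))
```

```text
hook top rest [6, 5, 6, 6, 7, 6, 7, 9, 11, 19, 23, 22, 18, 16, 13, 11, 10]
hook top now  [4, 4, 4, 5, 6, 5, 5, 5, 5, 7, 8, 7, 7, 8, 9, 9, 9]
hook side rest [0, 0, 0, 1, 1, 1, 1, 1, 2, 5, 9, 11, 12, 13, 14, 14, 14]
hook side now  [1, 2, 2, 2, 1, 0, 0, 1, 1, 3, 6, 2, 0, 0, 2, 5, 10]
ferrule top rest [42, 43, 42, 50, 61, 66, 67, 67, 69, 69, 57, 22, 7, 6, 5, 9]
ferrule top now  [29, 38, 42, 51, 62, 65, 67, 67, 67, 68, 57, 21, 7, 4, 4, 5]
ferrule side rest [45, 45, 45, 45, 45, 45, 46, 49, 57, 61, 62, 61, 56, 38, 13, 3]
ferrule side now  [7, 6, 6, 5, 16, 28, 37, 47, 54, 61, 60, 60, 47, 28, 10, 2]
```

The ferrule edge matches the rest picture, so the pole has not slipped in the grip, and it is within about 1 mm laterally. Lowering it into the forks.

```bash
python3 -m pendant '[[1,-1,15,0,0,0.005],[1,-1,35,0,0,0.005],[1,-1,55,0,0,0.005],[1,-1,70,0,0,0.005],[1,-1,80,0,0,0.005]]' >/dev/null; python3 f.py
python3 -m pendant '[[0,0,6,0,0,0],[0,0,12,0,0,0],[0,0,18,0,0,0],[0,0,24,0,0,0]]' >/dev/null; python3 f.py
python3 -m pendant '[[0,0,3,0,0,0],[0,0,6,0,0,0],[0,0,9,0,0,0],[0,0,9,0,0,0]]' >/dev/null; python3 f.py
```

```text
21.18 [ 0.4419 -0.2082  0.0497] pull 0.1 y 0.2 z 2.4 w 0.0223 s 401.7 j4,6 [2.06 0.84]
21.52 [ 0.4434 -0.2093  0.027 ] pull 0.2 y -0.4 z 2.6 w 0.0225 s 403.1 j4,6 [2.07 0.8 ]
21.85 [ 0.4425 -0.209   0.0174] pull 0.5 y 0.3 z 1.4 w 0.0224 s 402.3 j4,6 [2.08 0.78]
```

```bash
python3 -m pendant '[[0,0,1,0,0,0],[0,0,2,0,0,0],[0,0,3,0,0,0],[0,0,3,0,0,0]]' >/dev/null; python3 f.py
```

```text
22.18 [ 0.4428 -0.2091  0.0148] pull -0.8 y 0.4 z 1.8 w 0.0226 s 402.6 j4,6 [2.08 0.78]
```

```bash
python3 -m pendant '[[0,0,1,0,0,0],[0,0,1.5,0,0,0],[0,0,1.5,0,0,0]]' >/dev/null; python3 f.py
python3 -m pendant '[[0,0,1,0,0,0],[0,0,1.5,0,0,0],[0,0,1.5,0,0,0]]' >/dev/null; python3 f.py
```

```text
22.43 [ 0.4429 -0.2092  0.0146] pull -3.2 y -3.1 z -10.5 w 0.0223 s 402.6 j4,6 [2.08 0.78]
22.68 [ 0.4429 -0.2093  0.0145] pull -5.8 y -6.2 z -26.3 w 0.0222 s 402.6 j4,6 [2.08 0.78]
```

It's seated at the same height as at the start. I'll relieve the pressure, open the gripper and rise.

```bash
python3 -m pendant '[[0,0,-2.5,0,0,0],[0,0,-2.5,0,0,0]]' >/dev/null; python3 f.py
python3 -m pendant '[[0,0,0,0,0,0],[0,0,0,0,0,0],[0,0,0,0,0,0],[0,0,0,0,0,0],[0,0,0,0,0,0]]' 85 20 >/dev/null
python3 -m pendant '[[0,0,0,0,0,0],[0,0,0,0,0,0],[0,0,0,0,0,0]]' >/dev/null; python3 f.py
python3 -m pendant '[[0,0,-10,0,0,0],[0,0,-25,0,0,0],[0,0,-50,0,0,0],[0,0,-80,0,0,0],[0,0,-115,0,0,0]]' >/dev/null;python3 -m pendant '[[0,0,-30,0,0,0],[0,0,-60,0,0,0],[0,0,-60,0,0,0]]' >/dev/null; python3 f.py
python3 - <<'E'
from rod import *
from plant import snapshot
P=np.array([.4408,-.2081,.055]);d=np.array([.5025,-.8646,0]);st=[.19,.23,.25,.27]
for n in("top","side"):
    im=snapshot(n);cv2.imwrite(f"pics/{n}9.png",im);rod(im,n,P,d,st,True)
    a=cv2.imread(f"pics/{n}0.png"); 
    D=cv2.absdiff(im,a).sum(2)
    for nm,(x,y,z) in dict(spool=(.55,-.042,.03),oiler=(.695,-.17,.05),awls=(.604,.4165,.06),butt=(.4,-.137,.055),hook=(.59,-.465,.055)).items():
        u,v=proj(n,[x,y,z])[0].astype(int);print(n,nm,u,v,"mean diff",D[v-8:v+9,u-8:u+9].mean().round(1))
t=cv2.imread("pics/top9.png")
for v in range(134,160,4): print(v,[int(x) for x in t[v,266:298].astype(int).sum(1)//3])
E
```

```text
22.85 [ 0.4434 -0.2093  0.0151] pull -0.1 y -0.9 z 2.1 w 0.0222 s 403.1 j4,6 [2.08 0.78]
23.52 [ 0.4428 -0.2091  0.0143] pull -0.1 y 0.3 z -0.3 w 0.0852 s 402.5 j4,6 [2.08 0.78]
24.18 [ 0.4468 -0.2098  0.1957] pull 0.9 y 1.8 z -0.8 w 0.085 s 407.4 j4,6 [1.91 1.11]
top 0.19 [415.4 224.8] [58 59 61 62 62 59 27  6 13 43 61 62 60 63 64 60 51]
top 0.23 [425.1 219. ] [23 23 23 23 23 22 15  6  9 19 23 23 23 23 23 23 23]
top 0.25 [430.  216.1] [23 23 23 23 23 22 14  6 10 20 23 23 23 23 24 23 23]
top 0.27 [434.8 213.2] [23 23 23 22 23 22 13  5 12 21 23 23 23 23 24 26 32]
top spool 320 221 mean diff 3.5
top oiler 356 180 mean diff 3.5
top awls 187 206 mean diff 3.1
top butt 348 264 mean diff 40.7
top hook 441 209 mean diff 5.5
side 0.19 [344.5 177.8] [29 34 30 27 34 45 24  6  6 19 28 34 33 24 17 18 21]
side 0.23 [339.5 172.9] [16 16 16 17 18 20 13  4  5 10 12 12 12 12 14 14 14]
side 0.25 [337.  170.5] [16 16 16 16 16 14  8  1  5 10 11 12 13 14 15 15 15]
side 0.27 [334.6 168.2] [16 15 13 12 11 11  6  1  5 11 13 14 15 15 15 15 15]
side spool 336 237 mean diff 4.6
side oiler 295 208 mean diff 107
[... 553 characters left out ...]
 175, 191, 200, 203, 202, 193, 186, 184]
146 [186, 187, 186, 186, 186, 173, 155, 157, 159, 164, 179, 185, 186, 186, 186, 186, 185, 185, 186, 185, 186, 185, 182, 162, 150, 152, 171, 187, 188, 189, 189, 190]
150 [185, 186, 185, 186, 186, 185, 185, 184, 186, 175, 158, 158, 171, 173, 173, 170, 159, 159, 160, 155, 155, 162, 157, 170, 185, 185, 186, 184, 185, 185, 186, 185]
154 [184, 186, 186, 185, 187, 187, 186, 186, 187, 184, 186, 186, 186, 184, 186, 187, 187, 186, 185, 186, 187, 187, 186, 184, 185, 186, 187, 187, 186, 187, 185, 186]
158 [186, 185, 186, 185, 187, 186, 184, 186, 185, 187, 187, 185, 186, 188, 188, 185, 185, 185, 185, 186, 186, 186, 186, 186, 185, 185, 185, 188, 186, 185, 187, 186]
```

The pole lies as it did, the sash stays down, and the spool, oiler and awls are unmoved. Handing in.

```bash
python3 -m pendant '[[0,0,0,0,0,0],[0,0,0,0,0,0]]' | grep contact; python3 -c "
from plant import job_done
print(job_done())"
```

```text
contact_force: [0.6, 0.5, 0.9]
the job is handed in; nothing more can be done
None
```

The sash is pulled home and stays down by itself, the pole is back in its forks as it was, the spool, oil bottle and awls are unmoved, and the job is handed in at about 24 s; along the way the first grasp closed on top of the handle (about 9 N), and after unhooking the arm briefly ran into its joint limits, with a wrist reading of about 92 N.

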